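# Pack the carved plinths into the transit case

### The job

Pack the stepped sandstone plinths that stand on the bench for transport. Lift the lid off the plywood case and lay it flat on the black mat, flip the cam lever up to free the follower and slide it back to make room, then stand every plinth upright in the case, in one row close up to the end wall and to one another with their broad feet across the case, bring the follower up snug against the last one, flip the lever fully down to lock it, and put the lid back on, fully seated. Leave the other stones, the bottle and the bowl where they are.

Things in the scene. Friction and masses are not known exactly. Their poses are not given: they have to be found in the camera images.
- case: open plywood packing case, fixed to the bench: outside 300 (its x) by 156 (y) by 72 mm high, walls 8 mm, floor 6 mm thick, inside 284 by 140 mm and 66 mm deep. Origin at the centre of its underside; x along its length towards the end wall where the plinths are packed (away from the robot, within 15 degrees), y to its left, z up. A follower slides along x in it
- case_end (a point): middle of the foot of the inside face of the case's +x end wall, at floor level; axes as the case's. The follower's face stands 198 mm from here when fully back: room for four plinths
- case_mouth (a point): the centre of the case's mouth, at rim height (72 mm above the bench); axes as the case's. The lid's origin lies here when it is seated
- follower_face (a point): middle of the foot of the follower's front (+x) face, on the case floor; axes as the case's. The follower is an upright felt-faced plate across the case, 132 mm wide, 8 mm thick, 37 mm high, with an aluminium bracket behind its right-hand (-y) part (to 67 mm behind the face, 34 mm wide, 28 mm high) that carries the cam lever
- follower (a joint): position of the follower along the case in m: 0 = fully back (towards the robot), 0.118 = farthest forward towards the end wall. Free, it slides with about 2 N and stays where it is left; with the lever down it is locked. With the lever up it can be slid by holding the lever's knob between the fingers
- lever (a joint): angle of the cam lever in rad: 0 = down across the case (cam jammed on the steel strip in the floor, follower locked), 1.45 = up, a little past upright towards -y, where it rests (follower free). The cam bites below about 0.7: the knob takes 5 to 12 N there, and the lever stays where it is left
- lever_knob (a point): centre of the black knob at the end of the lever: a short roller along the pivot axis, 24 mm in diameter, 18 mm between its flat ends. Lever down: 90 mm to +y of the pivot (case axes) and 30 mm above it, 53 mm above the bench, under the lid. Lever up: 93 mm above the pivot, over the rim. It is 46 mm behind the follower's face and at least 40 mm from the case's rear wall
- lever_pivot (a point): the lever's pivot on the follower's bracket: 46 mm behind the follower's face, 45 mm to -y of the case's middle, 23 mm above the bench; its axis runs along the case's x, and growing joint values lift the knob up and over from +y to -y
- lid: loose plywood lid, panel 300 (its x) by 156 (y) by 8 mm, 0.35 kg, on the case at the start; origin at the centre of the panel's underside. Two battens below it (274 mm along x, 10 mm deep, outer faces 66 mm either side of the middle) drop inside the walls with 4 to 5 mm play. Handle bar on top: 124 (x) by 18 (y) mm, from 24 to 40 mm above the origin, on two feet. Either way round fits
- mat: a thin black rubber mat stuck to the bench on the robot's left, 320 (its x) by 200 (y) by 3 mm, kept clear for the lid; origin at the centre of its underside
- stone1: loose carved sandstone plinth, stepped: a broad foot 44 (its x) by 92 (y) by 18 mm high with a centred shaft 34 (x) by 34 (y) mm that rises to 58 mm above the underside; the same after half a turn; about 0.29 kg. Origin at the centre of its underside, z up. Stands upright on the bench to the robot's right; absent in some starts
- stone2: loose carved sandstone plinth, stepped: a broad foot 44 (its x) by 92 (y) by 18 mm high with a centred shaft 34 (x) by 34 (y) mm that rises to 58 mm above the underside; the same after half a turn; about 0.29 kg. Origin at the centre of its underside, z up. Stands upright on the bench to the robot's right; absent in some starts
- stone3: loose carved sandstone plinth, stepped: a broad foot 44 (its x) by 92 (y) by 18 mm high with a centred shaft 34 (x) by 34 (y) mm that rises to 58 mm above the underside; the same after half a turn; about 0.29 kg. Origin at the centre of its underside, z up. Stands upright on the bench to the robot's right; absent in some starts
- stone4: loose carved sandstone plinth, stepped: a broad foot 44 (its x) by 92 (y) by 18 mm high with a centred shaft 34 (x) by 34 (y) mm that rises to 58 mm above the underside; the same after half a turn; about 0.29 kg. Origin at the centre of its underside, z up. Stands upright on the bench to the robot's right; absent in some starts
- drum: bystander, leave it where it is: a loose round stone column drum, 58 mm in diameter and 62 mm high, upright among the plinths; origin at the centre of its underside
- rubble: bystander, leave it where it is: a loose rough stone about 70 by 56 by 50 mm among the plinths; origin at the centre of its underside
- wash: bystander, leave it where it is: a clear wash bottle, 64 mm in diameter and 170 mm high, beyond the case; origin at the centre of its underside
- dish: bystander, leave it where it is: a white ceramic bowl, 100 mm across and 50 mm high, beyond the case; origin at the centre of its underside
There are look-alikes about, which are no part of the job. What is shaped like the stone2 but green or white is not meant.

How it is judged:
On the way, in this order (a step that is already met when the one before it is completed fails the run):
1. the lid lies flat on the mat (horizontal distance between lid and mat below 0.09 m and height (world z) of lid below 0.03 m and angle between lid's own z axis and vertical below 0.08 rad and linear speed of lid below 0.03 m/s), for 0.2 s.
2. the cam lever is flipped up, the follower is free (value of joint lever above 1 rad), for 0.2 s.
3. every plinth stands upright on the case floor in front of the follower (x of each of stone1, stone2, stone3, stone4 in the frame of follower_face above 0.012 m and y of stone1 in the frame of case between -0.032 and 0.032 m and z of stone1 in the frame of case between 0.002 and 0.011 m and angle between each of stone1, stone2, stone3, stone4's own z axis and vertical below 0.12 rad and linear speed of each of stone1, stone2, stone3, stone4 below 0.03 m/s and y of stone2 in the frame of case between -0.032 and 0.032 m and z of stone2 in the frame of case between 0.002 and 0.011 m and y of stone3 in the frame of case between -0.032 and 0.032 m and z of stone3 in the frame of case between 0.002 and 0.011 m and y of stone4 in the frame of case between -0.032 and 0.032 m and z of stone4 in the frame of case between 0.002 and 0.011 m), for 0.2 s.
4. the follower is up against the plinths and the lever is flipped down (x of any of stone1, stone2, stone3, stone4 in the frame of follower_face below 0.028 m and value of joint lever below 0.15 rad), for 0.2 s.
At the end, for the whole second after the job is handed in: Every plinth upright on the case floor in one row: first within 8 mm of the end wall, neighbours at most 54 mm apart between middles, within 32 mm of the midline, follower within 6 mm of the last; lever down (under 0.15 rad); lid seated and at rest (9 mm, 4 mm in height, 3 degrees) (all of step 4 and x of each of stone1, stone2, stone3, stone4 in the frame of follower_face above 0.017 m and y of stone1 in the frame of case between -0.032 and 0.032 m and z of stone1 in the frame of case between 0.002 and 0.011 m and angle between each of stone1, stone2, stone3, stone4's own z axis and vertical below 0.12 rad and y of stone2 in the frame of case between -0.032 and 0.032 m and z of stone2 in the frame of case between 0.002 and 0.011 m and y of stone3 in the frame of case between -0.032 and 0.032 m and z of stone3 in the frame of case between 0.002 and 0.011 m and y of stone4 in the frame of case between -0.032 and 0.032 m and z of stone4 in the frame of case between 0.002 and 0.011 m and x of any of stone1, stone2, stone3, stone4 in the frame of case_end above -0.03 m and (horizontal distance between stone1 and stone2 below 0.054 m or horizontal distance between stone1 and stone3 below 0.054 m or horizontal distance between stone1 and stone4 below 0.054 m) and (horizontal distance between stone2 and stone1 below 0.054 m or horizontal distance between stone2 and stone3 below 0.054 m or horizontal distance between stone2 and stone4 below 0.054 m) and (horizontal distance between stone3 and stone1 below 0.054 m or horizontal distance between stone3 and stone2 below 0.054 m or horizontal distance between stone3 and stone4 below 0.054 m) and (horizontal distance between stone4 and stone1 below 0.054 m or horizontal distance between stone4 and stone2 below 0.054 m or horizontal distance between stone4 and stone3 below 0.054 m) and horizontal distance between lid and case_mouth below 0.009 m and z of lid in the frame of case_mouth between -0.004 and 0.004 m and angle between the x axis of lid and the x axis of case, either way round below 0.06 rad and angle between lid's own z axis and vertical below 0.03 rad and linear speed of lid below 0.03 m/s); the robot touches nothing.
It fails at once if a bystander (drum, rough stone, bottle or bowl) is shifted by more than 5 cm (distance of any of drum, rubble, wash, dish from where it was at the start of the episode above 0.05 m).
Of stone1, stone2, stone3, stone4 only 2 to 4 are there at a start; the rules pass over those that are not, and their reading is None.
At some moment in a run one of stone1, stone2, stone3, stone4 may be knocked a few centimetres aside while the robot is not near it.
It also fails if it takes over 210 s, if anything falls off the work surface, if the arm or the gripper's body presses on something with over 40 N, if the wrist force passes 120 N, or if a joint passes its speed limit or range.

### The arm

A 6-joint arm with a two-finger parallel gripper is mounted at the origin on the work surface. World frame = base frame: x ahead of the robot, y to its left, z up, the work surface at z = 0. Lengths are in m, angles in rad, forces in N, time in s.
With the tool pointing down it reaches from about 0.3 to 0.775 m from the base axis. Payload 14.6 kg.
Tool frame: the origin (TCP) lies on the centre line of the jaws, within the pads' length; the fingertips stand 19 mm ahead of it and the grasp point (between the pads) is the TCP; z points along the fingers, y is the line along which they close (so a half turn about z gives the same grasp; the last joint's range is limited). The gripper opens to 94 mm and grips with 3 to 60 N. Pads are 16 mm wide; open, the fingers measure 119 mm over their backs; the gripper's body (75 mm by 177 mm) begins 78 mm behind the grasp point.
Start: joints at [-1.394, 0.3, 1.521, -0, 1.321, -0.067], TCP at [0.133, -0.534, 0.224] pointing down, gripper open.
Joint ranges: [-3.03, 3.03], [-0.79, 2.21], [0.23, 2.52], [-1.04, 4.18], [0, 3.07], [-2.55, 2.55]. Speed limits (rad/s): [2.22, 2.22, 2.57, 3.14, 3.14, 3.14].

### API

Orientations are given as [roll, pitch, yaw] about the fixed x, y, z axes, in that order (R = Rz(yaw) Ry(pitch) Rx(roll)).
In Python, from station import get_obs, camera, workorder gives the robot as it stands.
- The arm moves only by the tool play_rows, never from a script. Its argument "motion" is a list that holds one entry, the list of rows, each a list of 7 numbers: the shift along the tool's x, y, z as a fraction of full scale, then the turn, a rotation vector about the tool's x, y, z as a fraction of full scale, then the opening, from -1 (shut) to 1 (fully open). In form: [[[x, y, z, ax, ay, az, grip], ...]]. A call has 1 to 10 rows; each row is the pose to reach, as a shift and turn from the pose commanded when the call began, along the tool's axes at that moment, turning the shorter way round; what a row does not reach only later rows make up. Full scale, the value 1, is 0.25 m for a shift and 2 pi rad for a turn. A row lasts 1/10 s, in which the tool goes at most 50 mm and 8.59 degrees, less where a joint would pass 70% of its speed; a pose out of reach is approached as far as the arm can. A call with a number of a shift or a turn outside -1 to 1 is refused whole. A call with a gripper value outside its range is refused whole. The fingers move at their own pace and stop on an object; "grip_force" is the grip in N (left out, the last holds). Time passes only in rows, so rows that repeat a pose let the fingers close. It gives the time, the measured TCP pose, the force, the opening and the grip force at its end, in the units of the state.
- get_obs(): the state, without advancing time (a new reading comes with each control period).
- camera(name): name is "scene" or "top" or "wrist"; returns a dict with "frame" (420x560x3 uint8, red, green, blue), "z_map" (420x560 float32, m along the optical axis (not along the pixel's ray), 0 where there is no reading), "camera_matrix" (3x3 intrinsics, pixels), "D" ([k1, k2, p1, p2, k3] as OpenCV has them; the pictures are not rectified), "T" (4x4, takes a point from camera to world coordinates); the wrist camera has in their place "T_tool_cam" (4x4, takes a point from camera to tool coordinates, whose origin is the TCP and whose axes are the flange's). Camera axes: x right, y up, looking along -z (the intrinsics and any distortion apply to the point x, -y, -z); pixel columns grow to the right and rows downward; lengths in m; the calibration is good to about 2 mm. A picture is of the moment at which its call begins: read the wrist's pose just before it.
- workorder.hand_in(): hands the job in; it is judged then, once.
The state is a dict: "time_s": time; "qpos": joint angles; "joint_vel": joint speeds; "tau": joint torques, N m; "ee_pos": TCP position; "eef_rot": TCP orientation; "force": force on the tool from outside, world axes, zero at the start; "moment": the same for the moment, N m; "grip_width": finger opening in m; "grip_force": force on a finger pad.
Only numpy, scipy, OpenCV 4.12 (cv2) and the standard library are available. Lean on these libraries where they do the work, as an engineer would, in place of code of your own. Each camera call takes 0.05 s, during which the arm holds its last target. There are 200 camera calls.

## Working session

There is one attempt and no reset: what is moved stays moved. The work goes in short steps, Python scripts to look and compute and a tool call to move; the robot and the scene stay as the last step left them, time stands still between calls to the robot, and variables do not carry over. Pictures are saved under pics/ and viewed, at most 14 in all, crops included, and the job is handed in when it is done.

Besides the shell and the picture viewer there is one more tool, called after "Emit:" as name([rows], argument=value, ...), one row to a line, values as JSON. play_rows: Moves the arm, as the interface text tells. Its arguments: {"type":"object","properties":{"motion":{"type":"array"},"grip_force":{"type":"number"}},"required":["motion"]}

```bash
ls; mkdir -p pics; cat > h.py <<'E'
import numpy as np, cv2
from scipy.spatial.transform import Rotation as R
from station import get_obs, camera
def tool():
    o=get_obs(); T=np.eye(4); T[:3,:3]=R.from_euler('xyz',o['eef_rot']).as_matrix(); T[:3,3]=o['ee_pos']; return T
def shot(name,fn=None):
    Tt=tool(); c=camera(name)
    c['W']=c['T'] if 'T' in c else Tt@c['T_tool_cam']
    if fn: cv2.imwrite('pics/'+fn,c['frame'][:,:,::-1])
    np.savez('last_%s.npz'%name,**{k:np.array(v) for k,v in c.items()})
    return c
def load(name): return dict(np.load('last_%s.npz'%name))
def cloud(c):
    h,w=c['z_map'].shape; u,v=np.meshgrid(np.arange(w),np.arange(h))
    p=np.stack([u,v],-1).reshape(-1,1,2).astype(np.float64)
    n=cv2.undistortPoints(p,np.array(c['camera_matrix'],float),np.array(c['D'],float)).reshape(h,w,2)
    z=c['z_map']; P=np.stack([n[...,0]*z,-n[...,1]*z,-z],-1)
    return P@c['W'][:3,:3].T+c['W'][:3,3]
def ray(c,u,v,z):
    n=cv2.undistortPoints(np.array([[[u,v]]],float),np.array(c['camera_matrix'],float),np.array(c['D'],float))[0,0]
    d=c['W'][:3,:3]@np.array([n[0],-n[1],-1]); o=c['W'][:3,3]
    return o+d*(z-o[2])/d[2]
def proj(c,P):
    q=np.linalg.inv(c['W'])@np.append(P,1); q=q[:3]*[1,-1,-1]
    return cv2.projectPoints(q.reshape(1,1,3),np.zeros(3),np.zeros(3),np.array(c['camera_matrix'],float),np.array(c['D'],float))[0].ravel()
def go(pos,yaw=None):
    """target pos (TCP) and tool-down yaw -> shift fractions and turn fractions in tool axes"""
    T=tool(); s=T[:3,:3].T@(np.array(pos)-T[:3,3])/0.25
    out=[s]
    if yaw is not None:
        Rt=R.from_euler('xyz',[np.pi,0,yaw]).as_matrix(); r=R.from_matrix(T[:3,:3].T@Rt).as_rotvec()/(2*np.pi); out.append(r)
    print(np.round(np.concatenate(out),4), 'tcp',np.round(T[:3,3],4),'yaw',np.round(R.from_matrix(T[:3,:3]).as_euler('xyz'),3))
E
python3 - <<'E'
from h import *
print(get_obs())
for n in('top','scene','wrist'):
    c=shot(n,n+'0.png'); print(n,np.round(c['W'],3).tolist(),c['camera_matrix'][0])
E
```

```text
pics
{'time_s': 0.0, 'qpos': array([-1.39358452e+00,  3.00515791e-01,  1.52158774e+00, -1.58269726e-05,
        1.32068520e+00, -6.65932709e-02]), 'joint_vel': array([-0.00043407, -0.00183678, -0.00062198, -0.00046129,  0.00080346,
        0.000604  ]), 'tau': array([ 1.36013603e-05, -5.31809449e+01, -3.52735555e+01,  7.08349259e-02,
        2.43481679e-02, -7.48760294e-05]), 'ee_pos': array([ 0.13272284, -0.53349826,  0.22385898]), 'eef_rot': array([-3.14039821e+00, -6.42954947e-05,  2.43808965e-01]), 'force': array([ 0.43042947, -0.14339858, -0.61798374]), 'moment': array([ 0.00865104, -0.0126085 , -0.02366806]), 'grip_force': 0.0, 'grip_width': 0.09445872473156523}
top [[0.027, 0.978, -0.209, 0.208], [-1.0, 0.025, -0.011, -0.025], [-0.005, 0.209, 0.978, 1.442], [0.0, 0.0, 0.0, 1.0]] [455.88061514   0.         283.36151543]
scene [[0.105, -0.756, 0.646, 1.279], [0.995, 0.078, -0.07, -0.088], [0.003, 0.65, 0.76, 1.005], [0.0, 0.0, 0.0, 1.0]] [451.00430177   0.         281.94314866]
wrist [[0.242, 0.937, 0.253, 0.207], [-0.97, 0.234, 0.062, -0.515], [-0.002, -0.26, 0.966, 0.382], [0.0, 0.0, 0.0, 1.0]] [334.45844599   0.         275.35938953]
```

View pics/top0.png

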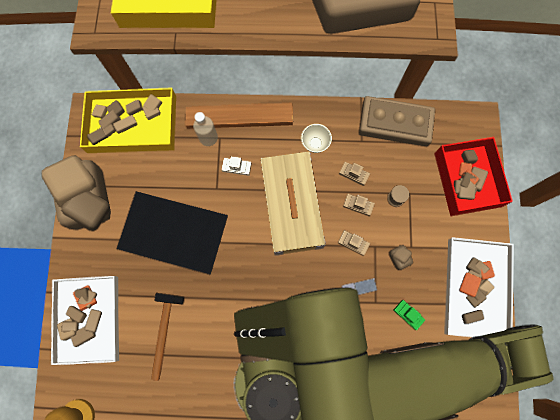

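View pics/scene0.png

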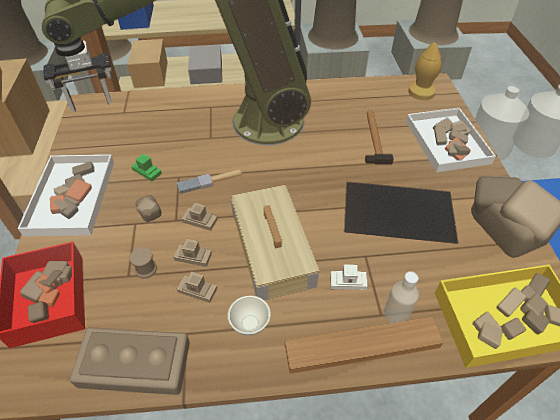

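Top view: there are three sandstone plinths at (354,173), (359,204) and (353,242). The look-alikes are the green one at (409,314) and the white one at (236,165), both ruled out by colour. The case with its lid is at (292,202), the mat at (172,232), the drum at (399,195) and the rubble at (400,257). I'll check an enlarged crop and measure.

```bash
python3 - <<'E'
from h import *
c=load('top'); f=c['frame'][140:270,250:420]
cv2.imwrite('pics/crop1.png',cv2.resize(f[:,:,::-1],None,fx=4.4,fy=4.4,interpolation=cv2.INTER_CUBIC))
P=cloud(c)
def rect(m,n):
    m=m.astype(np.uint8); k,l,s,ce=cv2.connectedComponentsWithStats(m)
    for i in range(1,k):
        if s[i,4]>12:
            q=P[l==i][:,:2]; r=cv2.minAreaRect((q*1000).astype(np.float32)); print(n,s[i,4],np.round(ce[i]),np.round(r[0],1),np.round(r[1],1),round(r[2],1),'med',np.round(np.median(q,0),4),'z',round(float(np.median(P[l==i][:,2])),4))
z=P[...,2]; u,v=np.meshgrid(np.arange(560),np.arange(420))
g=c['frame'].astype(int).sum(-1)
rect((u>255)&(u<330)&(v>140)&(v<262)&(z>.07)&(z<.086),'lid')
rect((u>255)&(u<330)&(v>140)&(v<262)&(z>.108),'handle')
rect((u>110)&(u<235)&(v>185)&(v<280)&(g<110)&(z<.02),'mat')
w=(u>335)&(u<420)&(v>155)&(v<275)
rect(w&(z>.045),'shaft'); rect(w&(z>.01),'foot')
E
```

```text
lid 4376 [292. 202.] [552.7 -35.4] [303.2 158.4] 9.9 med [ 0.5454 -0.0356] z 0.0808
handle 227 [292. 198.] [552.6 -34.2] [123.3  18.2] 10.0 med [ 0.549  -0.0347] z 0.113
mat 5803 [172. 232.] [459.1 349.2] [320.8 198.6] 76.9 med [0.4561 0.3468] z 0.004
shaft 124 [356. 169.] [ 447.3 -132.2] [ 32.8 523.8] 64.3 med [ 0.6645 -0.2372] z 0.0584
shaft 267 [399. 194.] [ 413.2 -205.3] [ 55.4 545.2] 45.9 med [ 0.5871 -0.3725] z 0.0625
shaft 131 [361. 202.] [ 560.7 -251.5] [34.2 35.6] 70.9 med [ 0.5592 -0.2514] z 0.059
shaft 132 [356. 241.] [ 322.7 -143.6] [ 39.4 327.1] 51.0 med [ 0.4341 -0.2347] z 0.059
shaft 206 [402. 256.] [ 319.  -211.1] [ 58.1 428.8] 23.1 med [ 0.3923 -0.3792] z 0.0492
foot 419 [355. 173.] [ 450.4 -132.4] [ 90.7 529.4] 63.9 med [ 0.6604 -0.2358] z 0.0241
foot 336 [398. 195.] [ 413.1 -205.4] [ 55.7 545.2] 45.9 med [ 0.5833 -0.3704] z 0.0619
foot 423 [359. 204.] [ 385.6 -165.2] [ 94.5 442. ] 63.8 med [ 0.5566 -0.2478] z 0.0249
foot 430 [354. 243.] [ 322.  -158.9] [ 95.  338.1] 56.2 med [ 0.4325 -0.2313] z 0.0243
foot 426 [401. 257.] [ 309.3 -216. ] [ 67.6 431.6] 26.9 med [ 0.3893 -0.3743] z 0.045
```

View pics/crop1.png

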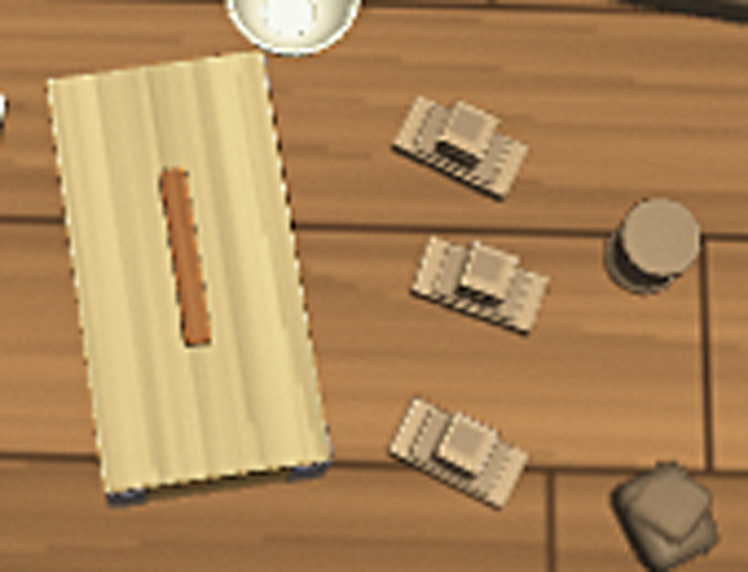

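Crop: all three are plain tan sandstone stepped plinths, so these are the ones. Next I'll clean up the measurements and plan the lid pick-up.

```bash
cat >> h.py <<'E'
def path(*wps):
    """waypoints (x,y,z,yaw) tool down; prints rows for consecutive calls, chained on rounded values"""
    T=tool()
    print('now',np.round(T[:3,3],4),np.round(R.from_matrix(T[:3,:3]).as_euler('xyz'),4))
    for x,y,z,yaw in wps:
        s=np.round(T[:3,:3].T@(np.array([x,y,z])-T[:3,3])/0.25,3)
        Rt=R.from_euler('xyz',[np.pi,0,yaw]).as_matrix(); r=np.round(R.from_matrix(T[:3,:3].T@Rt).as_rotvec()/(2*np.pi),4)
        print((s+0).tolist(),(r+0).tolist(),'rows',int(np.ceil(max(np.linalg.norm(s)*5,np.linalg.norm(r)*360/8.59))))
        T[:3,3]+=T[:3,:3]@s*0.25; T[:3,:3]=T[:3,:3]@R.from_rotvec(r*2*np.pi).as_matrix()
CO=np.array([.5527,-.035]); CY=.174
def cw(x,y,z):
    c,s=np.cos(CY),np.sin(CY); return np.array([CO[0]+c*x-s*y,CO[1]+s*x+c*y,z])
def wc(p):
    c,s=np.cos(CY),np.sin(CY); d=np.asarray(p)[...,:2]-CO; return np.stack([c*d[...,0]+s*d[...,1],-s*d[...,0]+c*d[...,1],np.asarray(p)[...,2]],-1)
def stones(c):
    P=cloud(c); z=P[...,2]; ok=(c['z_map']>0)
    w=ok&(P[...,0]>.3)&(P[...,0]<.78)&(P[...,1]<-.14)&(P[...,1]>-.33)&(z>.01)&(z<.07)
    k,l,s,ce=cv2.connectedComponentsWithStats(w.astype(np.uint8))
    for i in range(1,k):
        if s[i,4]<100: continue
        q=P[l==i]; t=q[(q[:,2]>.052)]; f=q[(q[:,2]<.023)&(q[:,2]>.013)]
        rf=cv2.minAreaRect((q[:,:2]*1000).astype(np.float32)); 
        if len(t)<20: continue
        rt=cv2.minAreaRect((t[:,:2]*1000).astype(np.float32))
        print(np.round(ce[i]),s[i,4],'foot',np.round(rf[0],1),np.round(rf[1],1),round(rf[2],1),'top',np.round(rt[0],1),np.round(rt[1],1),round(rt[2],1),'z',round(float(np.median(t[:,2])),4))
E
python3 - <<'E'
from h import *
stones(load('top')); stones(load('scene'))
c=load('scene');P=cloud(c)
for a in [(270,237)]: print(P[a[1],a[0]])
q=P[(c['z_map']>0)&(P[...,2]>.104)&(P[...,2]<.125)&(abs(P[...,0]-.55)<.1)&(abs(P[...,1]+.035)<.04)]
print(len(q),cv2.minAreaRect((q[:,:2]*1000).astype(np.float32)),np.median(q[:,2]))
q=P[(c['z_map']>0)&(P[...,2]>.074)&(P[...,2]<.088)&(abs(P[...,0]-.55)<.2)&(abs(P[...,1]+.035)<.14)]
print(len(q),cv2.minAreaRect((q[:,:2]*1000).astype(np.float32)),np.median(q[:,2]))
path((.33,-.36,.2239,.2438),(.5,-.18,.2,.174),(.5527,-.035,.16,.174),(.5527,-.035,.105,.174))
E
```

```text
[355. 173.] 416 foot [ 666.3 -238.4] [90.7 48.6] 64.3 top [ 666.4 -237.9] [32.8 37.3] 64.2 z 0.0587
[359. 204.] 420 foot [ 559.7 -251. ] [91.6 45.4] 71.1 top [ 560.8 -251.6] [33.9 35.4] 71.5 z 0.0593
[354. 243.] 428 foot [ 439.5 -236.8] [92.  53.6] 64.4 top [ 435.4 -235. ] [34.4 33.9] 64.5 z 0.0593
[199. 216.] 535 foot [ 439.7 -234.9] [94.3 47.3] 64.1 top [ 438.1 -233.8] [35.7 37.4] 64.9 z 0.0574
[192. 252.] 623 foot [ 565.1 -251.4] [94.2 46.4] 71.0 top [ 564.  -250.4] [36.6 36.5] 69.3 z 0.0573
[197. 286.] 692 foot [ 669.9 -238.5] [93.7 46. ] 65.5 top [ 670.  -237.6] [35.8 34.9] 64.6 z 0.0569
[ 0.58036036 -0.04218592  0.08332729]
286 ((556.1071166992188, -35.59687805175781), (125.54488372802734, 18.753265380859375), 9.923266410827637) 0.11168738058505878
5242 ((554.4666748046875, -36.203521728515625), (306.36810302734375, 157.8292236328125), 9.899550437927246) 0.07977241015396436
now [ 0.1327 -0.5336  0.224 ] [-3.1408 -0.      0.2439]
[0.933, -0.483, 0.001] [-0.0001, 0.0, 0.0] rows 6
[0.834, -0.535, 0.096] [0.0, 0.0, 0.0111] rows 5
[0.308, -0.534, 0.16] [0.0, 0.0, 0.0] rows 4
[0.0, 0.0, 0.22] [0.0, 0.0, 0.0] rows 2
```

Emit:
play_rows([
  [[0.933, -0.483, 0, 0, 0, 0, 1], [0.933, -0.483, 0, 0, 0, 0, 1], [0.933, -0.483, 0, 0, 0, 0, 1], [0.933, -0.483, 0, 0, 0, 0, 1], [0.933, -0.483, 0, 0, 0, 0, 1], [0.933, -0.483, 0, 0, 0, 0, 1], [0.933, -0.483, 0, 0, 0, 0, 1], [0.933, -0.483, 0, 0, 0, 0, 1]],
])

```text
time_s: 0.95
ee_pos: [0.3294, -0.3608, 0.2243]
eef_rot: [-3.141, 0.0, 0.244]
force: [-0.3, -0.2, -0.4]
grip_width: 0.094
grip_force: 0.0
```

Emit:
play_rows([
  [[0.834, -0.535, 0.096, 0, 0, -0.0111, 1], [0.834, -0.535, 0.096, 0, 0, 0.0111, 1], [0.834, -0.535, 0.096, 0, 0, 0.0111, 1], [0.834, -0.535, 0.096, 0, 0, 0.0111, 1], [0.834, -0.535, 0.096, 0, 0, 0.0111, 1], [0.834, -0.535, 0.096, 0, 0, 0.0111, 1], [0.834, -0.535, 0.096, 0, 0, 0.0111, 1]],
])

```text
time_s: 1.65
ee_pos: [0.4999, -0.1808, 0.1999]
eef_rot: [-3.141, 0.001, 0.174]
force: [-0.2, -0.2, -0.1]
grip_width: 0.0941
grip_force: 0.0
```

Emit:
play_rows([
  [[0.308, -0.534, 0.16, 0, 0, 0, 1], [0.308, -0.534, 0.16, 0, 0, 0, 1], [0.308, -0.534, 0.16, 0, 0, 0, 1], [0.308, -0.534, 0.16, 0, 0, 0, 1], [0.308, -0.534, 0.16, 0, 0, 0, 1], [0.308, -0.534, 0.16, 0, 0, 0, 1]],
])

```text
time_s: 2.25
ee_pos: [0.5524, -0.0375, 0.1609]
eef_rot: [3.141, -0.0, 0.172]
force: [0.1, -0.6, 0.1]
grip_width: 0.094
grip_force: 0.0
```

Emit:
play_rows([
  [[0.005, -0.008, 0.22, 0, 0, 0, 1], [0.005, -0.008, 0.22, 0, 0, 0, 1], [0.005, -0.008, 0.22, 0, 0, 0, 1], [0.005, -0.008, 0.22, 0, 0, 0, -1], [0.005, -0.008, 0.22, 0, 0, 0, -1], [0.005, -0.008, 0.22, 0, 0, 0, -1], [0.005, -0.008, 0.22, 0, 0, 0, -1], [0.005, -0.008, 0.22, 0, 0, 0, -1], [0.005, -0.008, 0.22, 0, 0, 0, -1], [0.005, -0.008, 0.22, 0, 0, 0, -1]],
], grip_force=40)

```text
time_s: 3.25
ee_pos: [0.5536, -0.0331, 0.1055]
eef_rot: [-3.142, 0.0, 0.174]
force: [0.4, -0.7, 0.7]
grip_width: 0.0416
grip_force: 0.0
```

Emit:
play_rows([
  [[0, 0, 0, 0, 0, 0, -1], [0, 0, -0.1, 0, 0, 0, -1], [0, 0, -0.2, 0, 0, 0, -1], [0, 0, -0.3, 0, 0, 0, -1], [0, 0, -0.4, 0, 0, 0, -1], [0, 0, -0.4, 0, 0, 0, -1]],
])

```text
time_s: 3.85
ee_pos: [0.5547, -0.0332, 0.2088]
eef_rot: [3.14, -0.005, 0.174]
force: [-0.9, 0.7, -0.3]
grip_width: 0.0004
grip_force: 0.0
```

```bash
python3 - <<'E'
from h import *
path((.5,.17,.18,.75),(.459,.349,.15,1.342),(.459,.349,.05,1.342))
E
```

```text
now [ 0.5547 -0.0332  0.2088] [ 3.14   -0.0051  0.1741]
[-0.075, -0.839, 0.113] [0.0005, -0.0007, -0.0917] rows 5
[0.368, -0.636, 0.121] [0.0, 0.0, -0.0942] rows 4
[-0.001, 0.0, 0.4] [0.0, 0.0, 0.0] rows 3
```

The fingers close slowly and missed the handle, so I'll go again with more closing time.

Emit:
play_rows([
  [[0, 0, 0, 0, 0.0007, 0, 0.1], [0, 0, 0, 0, 0.0007, 0, 0.1], [0, 0, 0, 0, 0.0007, 0, 0.1], [0, 0, 0, 0, 0.0007, 0, 0.1], [0, 0, 0, 0, 0.0007, 0, 0.1], [0, 0, 0, 0, 0.0007, 0, 0.1], [0, 0, 0, 0, 0.0007, 0, 0.1], [0, 0, 0, 0, 0.0007, 0, 0.1]],
])

```text
time_s: 4.65
ee_pos: [0.5536, -0.0331, 0.2054]
eef_rot: [3.142, -0.004, 0.174]
force: [0.8, 0.0, -0.3]
grip_width: 0.0516
grip_force: 0.0
```

```bash
python3 - <<'E'
from h import *
print(get_obs()['grip_width'])
path((.554,-.035,.105,.174))
E
```

```text
0.05156036395271782
now [ 0.5536 -0.0331  0.2054] [ 3.1416 -0.0044  0.1741]
[-0.002, 0.008, 0.402] [0.0, -0.0007, 0.0] rows 3
```

Emit:
play_rows([
  [[0, 0.008, 0.2, 0, -0.0007, 0, 0.1], [0, 0.008, 0.4, 0, -0.0007, 0, 0.1], [0, 0.008, 0.4, 0, -0.0007, 0, 0.1], [0, 0.008, 0.4, 0, -0.0007, 0, 0.1], [0, 0.008, 0.4, 0, -0.0007, 0, -1], [0, 0.008, 0.4, 0, -0.0007, 0, -1], [0, 0.008, 0.4, 0, -0.0007, 0, -1], [0, 0.008, 0.4, 0, -0.0007, 0, -1], [0, 0.008, 0.4, 0, -0.0007, 0, -1], [0, 0.008, 0.4, 0, -0.0007, 0, -1]],
], grip_force=40)

```text
time_s: 5.65
ee_pos: [0.5544, -0.0349, 0.1056]
eef_rot: [-3.141, -0.0, 0.174]
force: [-0.6, 1.4, 1.4]
grip_width: 0.0179
grip_force: 40.0
```

Emit:
play_rows([
  [[0, 0, 0, 0, 0, 0, -1], [0, 0, 0, 0, 0, 0, -1], [0, 0, 0, 0, 0, 0, -1]],
])

```text
time_s: 5.95
ee_pos: [0.5544, -0.0349, 0.1057]
eef_rot: [-3.142, -0.0, 0.174]
force: [-2.0, 2.8, 5.2]
grip_width: 0.0178
grip_force: 40.0
```

Emit:
play_rows([
  [[0, 0, -0.05, 0, 0, 0, -1], [0, 0, -0.1, 0, 0, 0, -1], [0, 0, -0.2, 0, 0, 0, -1], [0, 0, -0.3, 0, 0, 0, -1], [0, 0, -0.4, 0, 0, 0, -1], [0, 0, -0.4, 0, 0, 0, -1], [0, 0, -0.4, 0, 0, 0, -1]],
])

```text
time_s: 6.65
ee_pos: [0.5542, -0.035, 0.2052]
eef_rot: [3.141, -0.0, 0.174]
force: [0.3, -0.2, -5.0]
grip_width: 0.0177
grip_force: 40.0
```

Emit:
play_rows([
  [[-0.075, -0.839, 0.1, 0, 0, -0.0917, -1], [-0.075, -0.839, 0.1, 0, 0, -0.0917, -1], [-0.075, -0.839, 0.1, 0, 0, -0.0917, -1], [-0.075, -0.839, 0.1, 0, 0, -0.0917, -1], [-0.075, -0.839, 0.1, 0, 0, -0.0917, -1], [-0.075, -0.839, 0.1, 0, 0, -0.0917, -1], [-0.075, -0.839, 0.1, 0, 0, -0.0917, -1], [-0.075, -0.839, 0.1, 0, 0, -0.0917, -1]],
])

```text
time_s: 7.45
ee_pos: [0.4999, 0.1671, 0.1801]
eef_rot: [-3.142, 0.001, 0.748]
force: [0.6, 0.2, -3.8]
grip_width: 0.0175
grip_force: 40.0
```

Emit:
play_rows([
  [[0.368, -0.636, 0.12, 0, 0, -0.0942, -1], [0.368, -0.636, 0.12, 0, 0, -0.0942, -1], [0.368, -0.636, 0.12, 0, 0, -0.0942, -1], [0.368, -0.636, 0.12, 0, 0, -0.0942, -1], [0.368, -0.636, 0.12, 0, 0, -0.0942, -1], [0.368, -0.636, 0.12, 0, 0, -0.0942, -1], [0.368, -0.636, 0.12, 0, 0, -0.0942, -1]],
])

```text
time_s: 8.15
ee_pos: [0.4592, 0.3461, 0.1506]
eef_rot: [3.141, 0.0, 1.339]
force: [0.6, 0.0, -2.5]
grip_width: 0.0174
grip_force: 40.0
```

```bash
python3 - <<'E'
from h import *
path((.459,.349,.06,1.342),(.459,.349,.047,1.342))
E
```

```text
now [0.4592 0.3461 0.1506] [3.1414e+00 1.0000e-04 1.3390e+00]
[0.011, -0.004, 0.362] [0.0, 0.0, -0.0005] rows 2
[0.0, 0.0, 0.052] [0.0, 0.0, 0.0] rows 1
```

Emit:
play_rows([
  [[0, 0, 0.1, 0, 0, 0, -1], [0, 0, 0.2, 0, 0, 0, -1], [0, 0, 0.3, 0, 0, 0, -1], [0, 0, 0.36, 0, 0, 0, -1], [0, 0, 0.39, 0, 0, 0, -1], [0, 0, 0.41, 0, 0, 0, -1], [0, 0, 0.415, 0, 0, 0, -1]],
])

```text
time_s: 8.85
ee_pos: [0.4589, 0.3473, 0.0471]
eef_rot: [3.141, -0.001, 1.342]
force: [0.2, 0.1, -3.5]
grip_width: 0.0177
grip_force: 40.0
```

Emit:
play_rows([
  [[0, 0, 0, 0, 0, 0, 0.1], [0, 0, 0, 0, 0, 0, 0.1], [0, 0, 0, 0, 0, 0, 0.1], [0, 0, 0, 0, 0, 0, 0.1], [0, 0, 0, 0, 0, 0, 0.1], [0, 0, -0.2, 0, 0, 0, 0.1], [0, 0, -0.4, 0, 0, 0, 0.1], [0, 0, -0.6, 0, 0, 0, 0.1], [0, 0, -0.8, 0, 0, 0, 0.1], [0, 0, -0.9, 0, 0, 0, 0.1]],
])

```text
time_s: 9.85
ee_pos: [0.4589, 0.3477, 0.2767]
eef_rot: [3.138, -0.004, 1.342]
force: [0.2, 0.3, 1.1]
grip_width: 0.0518
grip_force: 0.0
```

```bash
python3 - <<'E'
from h import *
c=shot('top'); cs=shot('scene')
for n,k in(('top',c),('scene',cs)):
    f=k['frame'][130:290,120:420] if n=='top' else k['frame'][130:330,150:470]
    cv2.imwrite('pics/%s1.png'%n,cv2.resize(f[:,:,::-1],None,fx=2.5,fy=2.5,interpolation=cv2.INTER_CUBIC))
stones(c); stones(cs); path()
E
```

```text
[355. 173.] 421 foot [ 666.3 -238.4] [90.7 47.9] 64.4 top [ 665.7 -237.6] [32.7 37.6] 64.3 z 0.0585
[359. 204.] 422 foot [ 560.1 -250.9] [92.1 46.3] 70.0 top [ 560.1 -251.4] [34.  34.2] 73.5 z 0.0588
[354. 243.] 427 foot [ 435.5 -234.8] [91.4 45.4] 64.0 top [ 435.2 -235. ] [34.5 33.2] 64.6 z 0.0584
[199. 216.] 536 foot [ 438.8 -233.9] [93.5 48.5] 64.1 top [ 437.7 -233.3] [36.9 37.4] 63.8 z 0.0574
[192. 252.] 614 foot [ 564.5 -250.8] [92.3 47. ] 70.9 top [ 564.  -250.9] [36.1 36.4] 72.0 z 0.0577
[197. 286.] 687 foot [ 669.9 -238.9] [94.7 46.7] 64.5 top [ 669.6 -237.9] [35.6 36.4] 64.2 z 0.0574
now [0.4593 0.3479 0.276 ] [ 3.1369 -0.005   1.3422]
```

View pics/top1.png

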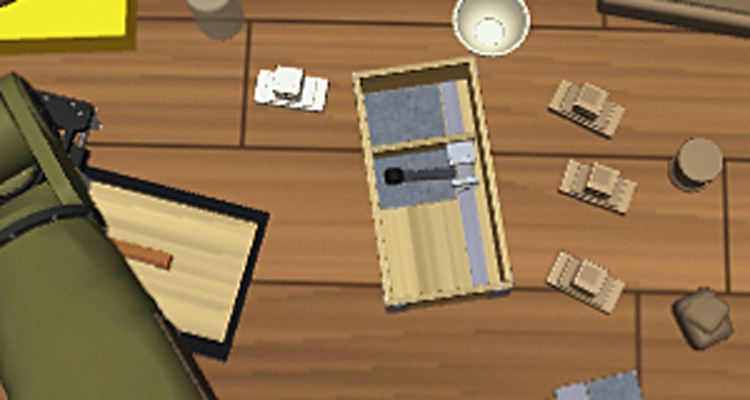

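View pics/scene1.png

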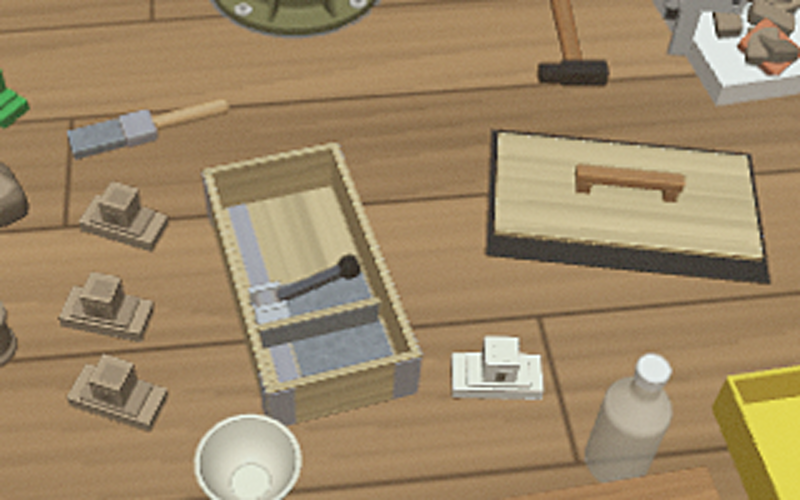

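The lid lies flat on the mat. The case is open with the lever down; the knob is at top px (277.6,200.4) and scene px (289.2,236.4), and the follower plate is well forward. Next I'll measure the rim and the knob.

```bash
python3 - <<'E'
from h import *
from scipy.optimize import least_squares
for n,uv in(('top',(277.6,200.4)),('scene',(289.2,236.4))):
    c=load(n);P=cloud(c);ok=c['z_map']>0
    q=P[ok&(abs(P[...,2]-.072)<.006)&(abs(P[...,0]-.554)<.19)&(abs(P[...,1]+.035)<.13)]
    r=cv2.minAreaRect((q[:,:2]*1000).astype(np.float32)); print(n,'rim',np.round(r[0],1),np.round(r[1],1),round(r[2],2),np.median(q[:,2]))
    print('knob ray',np.round(ray(c,*uv,.058),4),wc(ray(c,*uv,.058)),'depth',P[int(round(uv[1])),int(round(uv[0]))])
    k=wc(P); m=ok&(k[...,1]<62)&(abs(k[...,1]-.025)<.03)&(abs(k[...,0])<.13)&(abs(k[...,2]-.043)<.004)
    q=k[m]; print('plate top x',np.round(np.percentile(q[:,0],[5,25,50,75,95]),4),len(q))
    path((.55,.1,.25,1.745))
E
```

```text
top rim [553.  -35.8] [303.2 159. ] 10.02 0.07262638564878943
knob ray [0.5569 0.0094 0.058 ] [0.01178967 0.04302813 0.058     ] depth [0.55760131 0.00814928 0.06030624]
plate top x [0.0077 0.0421 0.0528 0.0563 0.0591] 60
now [0.4593 0.3479 0.276 ] [ 3.1369 -0.005   1.3422]
[-0.884, 0.578, 0.102] [0.0009, -0.0006, -0.0641] rows 6
scene rim [555.1 -37.6] [305.9 159.3] 10.09 0.0712891902897057
knob ray [0.5644 0.0096 0.058 ] [0.01920017 0.04189589 0.058     ] depth [0.56603664 0.00880229 0.06203271]
plate top x [0.013  0.0221 0.0565 0.0605 0.0628] 117
now [0.4593 0.3479 0.276 ] [ 3.1369 -0.005   1.3422]
[-0.884, 0.578, 0.102] [0.0009, -0.0006, -0.0641] rows 6
```

```bash
sed -i 's/^CO=.*/CO=np.array([.554,-.0365]); CY=.175/' h.py; python3 - <<'E'
from h import *
k=cw(.0125,.045,.053); print(k)
path((.55,.1,.26,1.746),(*k[:2],.2,1.746))
E
```

```text
[0.55847422 0.00998905 0.053     ]
now [0.4593 0.3479 0.276 ] [ 3.1369 -0.005   1.3422]
[-0.884, 0.578, 0.062] [0.0009, -0.0006, -0.0643] rows 6
[-0.36, -0.03, 0.24] [0.0, 0.0, 0.0] rows 3
```

Emit:
play_rows([
  [[-0.884, 0.578, 0.062, 0, 0, -0.0643, -0.15], [-0.884, 0.578, 0.062, 0, 0, -0.0643, -0.15], [-0.884, 0.578, 0.062, 0, 0, -0.0643, -0.15], [-0.884, 0.578, 0.062, 0, 0, -0.0643, -0.15], [-0.884, 0.578, 0.062, 0, 0, -0.0643, -0.15], [-0.884, 0.578, 0.062, 0, 0, -0.0643, -0.15], [-0.884, 0.578, 0.062, 0, 0, -0.0643, -0.15], [-0.884, 0.578, 0.062, 0, 0, -0.0643, -0.15]],
])

```text
time_s: 10.75
ee_pos: [0.5488, 0.0995, 0.2553]
eef_rot: [-3.14, -0.0, 1.745]
force: [0.1, 0.6, -0.1]
grip_width: 0.0399
grip_force: 0.0
```

Emit:
play_rows([
  [[-0.36, -0.03, 0.24, 0, 0, 0, -0.15], [-0.36, -0.03, 0.24, 0, 0, 0, -0.15], [-0.36, -0.03, 0.24, 0, 0, 0, -0.15], [-0.36, -0.03, 0.24, 0, 0, 0, -0.15], [-0.36, -0.03, 0.24, 0, 0, 0, -0.15], [-0.36, -0.03, 0.24, 0, 0, 0, -0.15], [-0.36, -0.03, 0.24, 0, 0, 0, -0.15]],
])

```text
time_s: 11.45
ee_pos: [0.5576, 0.0106, 0.197]
eef_rot: [3.14, 0.0, 1.748]
force: [-0.4, -0.2, 0.5]
grip_width: 0.0397
grip_force: 0.0
```

```bash
python3 - <<'E'
from h import *
c=shot('wrist','wrist1.png'); path((*cw(.0125,.045,.053)[:2],.053,1.746)); print(get_obs()['grip_width'], proj(c,cw(.0125,.045,.053)))
E
```

```text
now [0.5576 0.0103 0.1968] [3.1406e+00 2.0000e-04 1.7474e+00]
[-0.002, 0.003, 0.575] [0.0002, 0.0, 0.0002] rows 3
0.039754536008193966 [275.03620213 211.89276871]
```

View pics/wrist1.png

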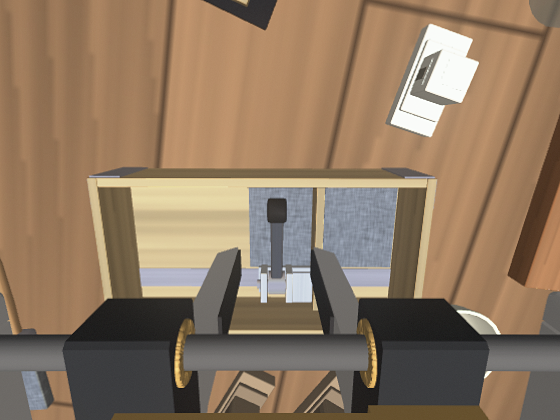

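The knob is at (277,210) in the wrist view, within 1 mm of the prediction. I'll descend and grip it.

Emit:
play_rows([
  [[0, 0.006, 0.15, 0, 0, 0, -0.15], [0, 0.006, 0.3, 0, 0, 0, -0.15], [0, 0.006, 0.4, 0, 0, 0, -0.15], [0, 0.006, 0.5, 0, 0, 0, -0.15], [0, 0.006, 0.57, 0, 0, 0, -0.15], [0, 0.006, 0.57, 0, 0, 0, -1], [0, 0.006, 0.57, 0, 0, 0, -1], [0, 0.006, 0.57, 0, 0, 0, -1], [0, 0.006, 0.57, 0, 0, 0, -1], [0, 0.006, 0.57, 0, 0, 0, -1]],
], grip_force=40)

```text
time_s: 12.5
ee_pos: [0.5595, 0.0098, 0.0549]
eef_rot: [3.14, 0.0, 1.746]
force: [0.2, 1.8, 6.5]
grip_width: 0.0174
grip_force: 40.0
```

```bash
python3 - <<'E'
from h import *
o=get_obs(); print(o['grip_width'],o['grip_force'],o['force'],wc(o['ee_pos']))
# arc: from angle 0 to 1.45 ; tool x = case +y, tool z down
for a in np.linspace(0,1.45,10): 
    p=lambda a:94.87*np.array([np.cos(.3217+a),np.sin(.3217+a)])
    d=(p(a)-p(0))/250; print(round(a,2),round(d[0],3),round(-d[1],3))
E
```

```text
0.01742000608291778 40.001946687698364 [0.16129059 1.75234476 6.54270942] [0.01352128 0.04466487 0.05490358]
0.0 0.0 -0.0
0.16 -0.024 -0.056
0.32 -0.057 -0.108
0.48 -0.097 -0.154
0.64 -0.144 -0.192
0.81 -0.197 -0.223
0.97 -0.254 -0.244
1.13 -0.314 -0.257
1.29 -0.375 -0.259
1.45 -0.436 -0.252
```

Emit:
play_rows([
  [[-0.01, 0, -0.028, 0, 0, 0, -1], [-0.024, 0, -0.056, 0, 0, 0, -1], [-0.039, 0, -0.082, 0, 0, 0, -1], [-0.057, 0, -0.108, 0, 0, 0, -1], [-0.076, 0, -0.132, 0, 0, 0, -1], [-0.097, 0, -0.154, 0, 0, 0, -1], [-0.12, 0, -0.174, 0, 0, 0, -1], [-0.144, 0, -0.192, 0, 0, 0, -1], [-0.17, 0, -0.209, 0, 0, 0, -1], [-0.197, 0, -0.223, 0, 0, 0, -1]],
], grip_force=50)

```text
time_s: 13.5
ee_pos: [0.5675, -0.0392, 0.1098]
eef_rot: [-3.141, -0.0, 1.746]
force: [-1.3, 1.8, -10.2]
grip_width: 0.0176
grip_force: 50.0
```

Emit:
play_rows([
  [[-0.028, 0, -0.011, 0, 0, 0, -1], [-0.057, 0, -0.021, 0, 0, 0, -1], [-0.087, 0, -0.028, 0, 0, 0, -1], [-0.117, 0, -0.034, 0, 0, 0, -1], [-0.147, 0, -0.036, 0, 0, 0, -1], [-0.178, 0, -0.036, 0, 0, 0, -1], [-0.208, 0, -0.034, 0, 0, 0, -1], [-0.239, 0, -0.029, 0, 0, 0, -1], [-0.239, 0, -0.029, 0, 0, 0, -1]],
])

```text
time_s: 14.4
ee_pos: [0.5789, -0.0992, 0.1178]
eef_rot: [3.139, 0.002, 1.745]
force: [-1.1, 0.9, 6.1]
grip_width: 0.0171
grip_force: 50.0
```

```bash
python3 - <<'E'
from h import *
o=get_obs(); print(o['grip_width'],o['grip_force'],o['force'],wc(o['ee_pos']))
c=shot('scene'); f=c['frame'][170:330,190:370]
cv2.imwrite('pics/s2.png',cv2.resize(f[:,:,::-1],None,fx=3.5,fy=3.5,interpolation=cv2.INTER_CUBIC))
E
```

```text
0.01709276642203903 50.00044763088226 [-1.08546951  0.91997806  6.12530881] [ 0.01357244 -0.0660511   0.11777154]
```

View pics/s2.png

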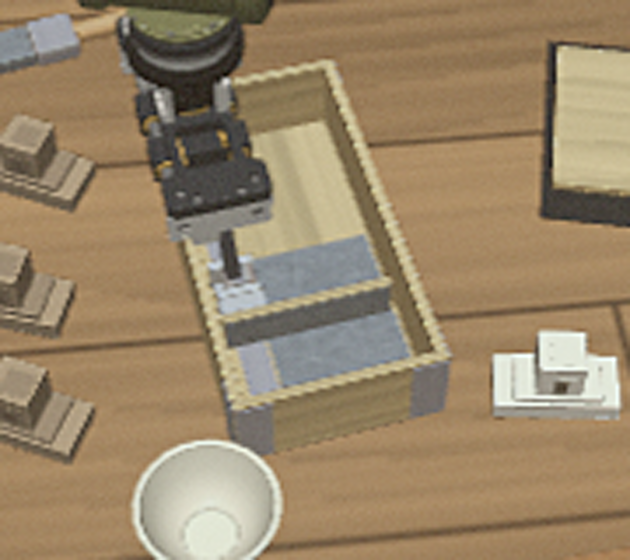

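The lever is upright in the fingers and the follower is free. I'll slide it back 115 mm, which is tool −y.

Emit:
play_rows([
  [[0, -0.05, 0, 0, 0, 0, -1], [0, -0.1, 0, 0, 0, 0, -1], [0, -0.16, 0, 0, 0, 0, -1], [0, -0.22, 0, 0, 0, 0, -1], [0, -0.28, 0, 0, 0, 0, -1], [0, -0.34, 0, 0, 0, 0, -1], [0, -0.4, 0, 0, 0, 0, -1], [0, -0.43, 0, 0, 0, 0, -1], [0, -0.45, 0, 0, 0, 0, -1], [0, -0.455, 0, 0, 0, 0, -1]],
])

```text
time_s: 15.45
ee_pos: [0.4666, -0.1183, 0.1178]
eef_rot: [3.139, 0.002, 1.746]
force: [1.7, 1.9, 6.9]
grip_width: 0.0166
grip_force: 50.0
```

Emit:
play_rows([
  [[0, 0, 0, 0, 0, 0, 0.2], [0, 0, 0, 0, 0, 0, 0.2], [0, 0, 0, 0, 0, 0, 0.2], [0, 0, -0.1, 0, 0, 0, 0.2], [0, 0, -0.2, 0, 0, 0, 0.2], [0, 0, -0.4, 0, 0, 0, 0.2], [0, 0, -0.4, 0, 0, 0, 0.2]],
])

```text
time_s: 16.15
ee_pos: [0.4679, -0.1182, 0.2222]
eef_rot: [3.134, 0.004, 1.746]
force: [0.1, 0.1, -1.4]
grip_width: 0.0558
grip_force: 0.0
```

```bash
python3 - <<'E'
from h import *
o=get_obs(); print(wc(o['ee_pos']),o['force'])
c=shot('scene'); stones(c); f=c['frame'][150:330,170:370]
stones(shot('top'))
cv2.imwrite('pics/s3.png',cv2.resize(f[:,:,::-1],None,fx=3,fy=3,interpolation=cv2.INTER_CUBIC))
E
```

```text
[-0.09904813 -0.06544684  0.22218076] [ 0.13150059  0.09779845 -1.40682942]
[199. 216.] 539 foot [ 439.3 -234.7] [94.7 46.3] 64.3 top [ 438.2 -233.8] [35.6 38.5] 67.6 z 0.0578
[192. 252.] 618 foot [ 564.6 -250.9] [94.3 47.5] 71.3 top [ 564.2 -250.5] [34.7 37.1] 70.6 z 0.0574
[197. 286.] 694 foot [ 669.4 -238.1] [94.1 47.1] 64.7 top [ 669.6 -237.7] [35.9 35.6] 63.6 z 0.0575
[355. 173.] 419 foot [ 666.3 -238.4] [91.4 47.4] 65.2 top [ 665.6 -237.6] [33.  36.3] 64.9 z 0.0587
[365. 206.] 227 foot [ 552.9 -270.5] [51.4 43.5] 73.4 top [ 559.  -257.1] [22.2 36.1] 73.4 z 0.0587
[356. 243.] 354 foot [ 433.  -240.9] [78.8 45.6] 64.4 top [ 434.9 -234.7] [34.5 33.8] 62.9 z 0.0587
```

View pics/s3.png

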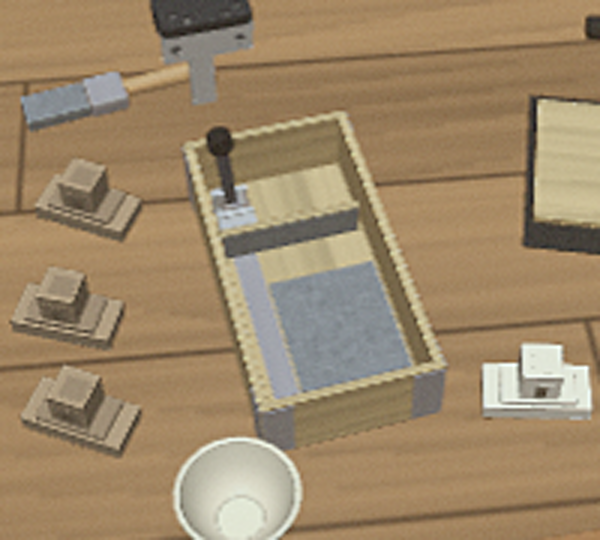

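The follower is fully back, the lever is up, and the room in front is clear. I'll pick the far plinth at (0.668,−0.238) first.

```bash
python3 - <<'E'
from h import *
a=cw(.116,0,0); print(a)
path((.56,-.18,.22,.7),(.6678,-.238,.18,-.443),(.6678,-.238,.043,-.443),(.6678,-.238,.22,-.443),(*a[:2],.22,.175),(*a[:2],.051,.175))
E
```

```text
[ 0.66822828 -0.01630346  0.        ]
now [ 0.4662 -0.1177  0.2172] [3.1401e+00 1.1000e-03 1.7462e+00]
[-0.311, 0.326, -0.01] [0.0003, 0.0, 0.1665] rows 7
[0.18, 0.455, 0.16] [0.0, 0.0, 0.1819] rows 8
[0.0, 0.0, 0.548] [0.0, 0.0, 0.0] rows 3
[0.0, 0.0, -0.708] [0.0, 0.0, 0.0] rows 4
[-0.378, -0.802, 0.0] [0.0, 0.0, -0.0983] rows 5
[0.0, 0.0, 0.676] [0.0, 0.0, 0.0] rows 4
```

Emit:
play_rows([
  [[-0.311, 0.326, -0.01, 0, 0, 0.1665, 0.4], [-0.311, 0.326, -0.01, 0, 0, 0.1665, 0.4], [-0.311, 0.326, -0.01, 0, 0, 0.1665, 0.4], [-0.311, 0.326, -0.01, 0, 0, 0.1665, 0.4], [-0.311, 0.326, -0.01, 0, 0, 0.1665, 0.4], [-0.311, 0.326, -0.01, 0, 0, 0.1665, 0.4], [-0.311, 0.326, -0.01, 0, 0, 0.1665, 0.4], [-0.311, 0.326, -0.01, 0, 0, 0.1665, 0.4], [-0.311, 0.326, -0.01, 0, 0, 0.1665, 0.4]],
])

```text
time_s: 17.15
ee_pos: [0.5595, -0.1798, 0.2181]
eef_rot: [-3.14, 0.001, 0.704]
force: [0.6, 0.2, 0.6]
grip_width: 0.0659
grip_force: 0.0
```

Emit:
play_rows([
  [[0.18, 0.455, 0.16, 0, 0, 0.1819, 0.4], [0.18, 0.455, 0.16, 0, 0, 0.1819, 0.4], [0.18, 0.455, 0.16, 0, 0, 0.1819, 0.4], [0.18, 0.455, 0.16, 0, 0, 0.1819, 0.4], [0.18, 0.455, 0.16, 0, 0, 0.1819, 0.4], [0.18, 0.455, 0.16, 0, 0, 0.1819, 0.4], [0.18, 0.455, 0.16, 0, 0, 0.1819, 0.4], [0.18, 0.455, 0.16, 0, 0, 0.1819, 0.4], [0.18, 0.455, 0.16, 0, 0, 0.1819, 0.4], [0.18, 0.455, 0.16, 0, 0, 0.1819, 0.4]],
])

```text
time_s: 18.15
ee_pos: [0.6674, -0.2378, 0.1787]
eef_rot: [3.142, 0.001, -0.438]
force: [0.3, -0.5, 0.4]
grip_width: 0.0659
grip_force: 0.0
```

```bash
python3 - <<'E'
from h import *
path((.6678,-.238,.043,-.443))
w=shot('wrist','w2.png'); print([proj(w,np.array([.6678,-.238,h])) for h in(.058,.018)])
P=cloud(w); q=P[(w['z_map']>0)&(abs(P[...,2]-.058)<.008)&(abs(P[...,0]-.668)<.06)&(abs(P[...,1]+.238)<.06)]
print(len(q),cv2.minAreaRect((q[:,:2]*1000).astype(np.float32)))
stones(shot('scene'))
E
```

```text
now [ 0.6674 -0.2378  0.1787] [ 3.1415e+00  6.0000e-04 -4.3780e-01]
[0.002, 0.0, 0.543] [0.0, 0.0001, 0.0008] rows 3
[array([276.06189213, 217.3313793 ]), array([275.97757557, 206.61244062])]
1495 ((668.476806640625, -237.85372924804688), (33.96195983886719, 33.95680618286133), 65.04322052001953)
[190. 253.] 448 foot [ 565.2 -250.9] [93.8 45.4] 72.0 top [ 567.2 -251.3] [36.9 30.3] 65.8 z 0.0577
[197. 286.] 692 foot [ 669.9 -237.9] [94.8 45.8] 65.3 top [ 669.8 -237.9] [35.  35.7] 64.7 z 0.0577
```

View pics/w2.png

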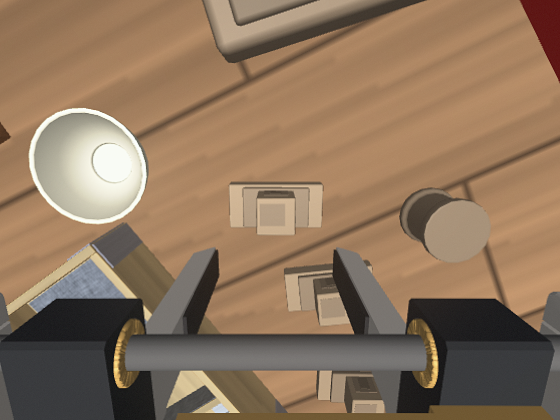

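The plinth is centred between the fingers: its top is at (276,217) and squarely aligned. I'll grip it and carry it to the end of the case.

Emit:
play_rows([
  [[0.003, 0, 0.2, 0, 0, 0, 0.4], [0.003, 0, 0.4, 0, 0, 0, 0.4], [0.003, 0, 0.54, 0, 0, 0, 0.4], [0.003, 0, 0.54, 0, 0, 0, 0.4], [0.003, 0, 0.54, 0, 0, 0, -1], [0.003, 0, 0.54, 0, 0, 0, -1], [0.003, 0, 0.54, 0, 0, 0, -1], [0.003, 0, 0.54, 0, 0, 0, -1], [0.003, 0, 0.54, 0, 0, 0, -1], [0.003, 0, 0.54, 0, 0, 0, -1]],
], grip_force=30)

```text
time_s: 19.25
ee_pos: [0.6682, -0.2382, 0.0446]
eef_rot: [3.142, -0.0, -0.443]
force: [-1.1, 0.7, 1.9]
grip_width: 0.0336
grip_force: 30.0
```

Emit:
play_rows([
  [[0, 0, 0, 0, 0, 0, -1], [0, 0, 0, 0, 0, 0, -1], [0, 0, -0.2, 0, 0, 0, -1], [0, 0, -0.4, 0, 0, 0, -1], [0, 0, -0.6, 0, 0, 0, -1], [0, 0, -0.7, 0, 0, 0, -1], [0, 0, -0.7, 0, 0, 0, -1]],
])

```text
time_s: 19.95
ee_pos: [0.6691, -0.2385, 0.2234]
eef_rot: [-3.141, -0.006, -0.443]
force: [0.5, -0.1, -2.0]
grip_width: 0.0339
grip_force: 30.0
```

Emit:
play_rows([
  [[-0.378, -0.8, 0, 0, 0, -0.0983, -1], [-0.378, -0.8, 0, 0, 0, -0.0983, -1], [-0.378, -0.8, 0, 0, 0, -0.0983, -1], [-0.378, -0.8, 0, 0, 0, -0.0983, -1], [-0.378, -0.8, 0, 0, 0, -0.0983, -1], [-0.378, -0.8, 0, 0, 0, -0.0983, -1], [-0.378, -0.8, 0, 0, 0, -0.0983, -1], [-0.378, -0.8, 0, 0, 0, -0.0983, -1], [-0.378, -0.8, 0, 0, 0, -0.0983, -1]],
])

```text
time_s: 20.85
ee_pos: [0.6684, -0.0183, 0.2185]
eef_rot: [-3.141, 0.001, 0.173]
force: [-0.8, -0.1, -2.7]
grip_width: 0.034
grip_force: 30.0
```

```bash
python3 - <<'E'
from h import *
a=cw(.116,0,0);path((*a[:2],.051,.175)); print(get_obs()['grip_width'],get_obs()['force'])
c=shot('scene'); stones(c); P=cloud(c);k=wc(P)
q=k[(c['z_map']>0)&(k[...,2]>.11)&(k[...,2]<.235)&(abs(k[...,0]-.116)<.05)&(abs(k[...,1])<.07)]
# rim check by scene & top: end wall outside edge
for n in('scene','top'):
    c=shot(n);k=wc(cloud(c)); q=k[(c['z_map']>0)&(abs(k[...,2]-.072)<.006)&(abs(k[...,0])<.18)&(abs(k[...,1])<.1)]; print(n,np.round(np.percentile(q,[.5,99.5],axis=0),4).tolist())
E
```

```text
now [ 0.6684 -0.0183  0.2185] [-3.1415e+00  8.0000e-04  1.7270e-01]
[0.001, -0.008, 0.67] [0.0, 0.0001, -0.0004] rows 4
0.03402742055048734 [-0.78307336 -0.10478885 -2.73177254]
[199. 216.] 531 foot [ 441.4 -233.8] [94.2 48. ] 66.3 top [ 439.4 -234.2] [35.  35.1] 60.7 z 0.0569
[192. 252.] 625 foot [ 563.9 -251.2] [94.2 46.8] 71.3 top [ 564.1 -250.7] [35.2 38. ] 69.2 z 0.0572
scene [[-0.1471, -0.0801, 0.0662], [0.153, 0.0771, 0.0761]]
top [[-0.1519, -0.0781, 0.0662], [0.1303, -0.0197, 0.0778]]
```

Emit:
play_rows([
  [[0, -0.008, 0.15, 0, 0, 0, -1], [0, -0.008, 0.3, 0, 0, 0, -1], [0, -0.008, 0.42, 0, 0, 0, -1], [0, -0.008, 0.5, 0, 0, 0, -1], [0, -0.008, 0.57, 0, 0, 0, -1], [0, -0.008, 0.62, 0, 0, 0, -1], [0, -0.008, 0.65, 0, 0, 0, -1], [0, -0.008, 0.665, 0, 0, 0, -1], [0, -0.008, 0.67, 0, 0, 0, -1], [0, -0.008, 0.67, 0, 0, 0, -1]],
])

```text
time_s: 22.0
ee_pos: [0.6684, -0.015, 0.0523]
eef_rot: [3.141, -0.001, 0.175]
force: [-0.7, -0.6, -2.4]
grip_width: 0.0339
grip_force: 30.0
```

```bash
python3 - <<'E'
from h import *
o=get_obs(); print(wc(o['ee_pos']),o['force'],o['grip_width'])
E
```

```text
[0.11639003 0.00124727 0.05227803] [-0.70740376 -0.603829   -2.38269232] 0.03392933674179222
```

Emit:
play_rows([
  [[0, 0, 0.006, 0, 0, 0, -1], [0, 0, 0.006, 0, 0, 0, -1], [0, 0, 0.006, 0, 0, 0, 0.3], [0, 0, 0.006, 0, 0, 0, 0.3], [0, 0, 0.006, 0, 0, 0, 0.3], [0, 0, 0.006, 0, 0, 0, 0.3], [0, 0, -0.1, 0, 0, 0, 0.3], [0, 0, -0.3, 0, 0, 0, 0.3], [0, 0, -0.5, 0, 0, 0, 0.3], [0, 0, -0.68, 0, 0, 0, 0.3]],
])

```text
time_s: 23.0
ee_pos: [0.668, -0.015, 0.2245]
eef_rot: [3.141, -0.001, 0.175]
force: [0.4, -0.0, -0.6]
grip_width: 0.0614
grip_force: 0.0
```

```bash
cat >> h.py <<'E'
def incase(n='scene'):
    c=shot(n); k=wc(cloud(c)); m=(c['z_map']>0)&(abs(k[...,2]-.064)<.006)&(abs(k[...,0])<.14)&(abs(k[...,1])<.06)
    K,l,s,ce=cv2.connectedComponentsWithStats(m.astype(np.uint8))
    for i in range(1,K):
        if s[i,4]>40:
            q=k[l==i]; r=cv2.minAreaRect((q[:,:2]*1000).astype(np.float32)); print('in',n,s[i,4],np.round(r[0],1),np.round(r[1],1),round(r[2],1),round(float(np.median(q[:,2])),4))
E
python3 - <<'E'
from h import *
incase(); a=cw(.0675,0,0)
path((.5622,-.251,.18,-.328),(.5622,-.251,.043,-.328)); stones(load('scene'))
E
```

```text
in scene 174 [116.3  -0.9] [34.3 34.8] 87.5 0.0633
now [ 0.6698 -0.0151  0.2329] [ 3.1387 -0.0113  0.1747]
[-0.59, 0.854, 0.208] [0.0, -0.0019, 0.08] rows 6
[0.0, 0.0, 0.548] [0.0, 0.0, 0.0] rows 3
[199. 216.] 532 foot [ 440.2 -235.1] [94.6 46.8] 65.6 top [ 439.2 -234.3] [36.6 35.4] 63.6 z 0.0577
[192. 252.] 622 foot [ 565.9 -251.3] [94.1 45.2] 71.7 top [ 563.5 -250.5] [36.4 38.1] 70.9 z 0.0576
```

Emit:
play_rows([
  [[-0.585, 0.854, 0.166, 0, 0, 0.08, 0.4], [-0.585, 0.854, 0.166, 0, 0, 0.08, 0.4], [-0.585, 0.854, 0.166, 0, 0, 0.08, 0.4], [-0.585, 0.854, 0.166, 0, 0, 0.08, 0.4], [-0.585, 0.854, 0.166, 0, 0, 0.08, 0.4], [-0.585, 0.854, 0.166, 0, 0, 0.08, 0.4], [-0.585, 0.854, 0.166, 0, 0, 0.08, 0.4], [-0.585, 0.854, 0.166, 0, 0, 0.08, 0.4], [-0.585, 0.854, 0.166, 0, 0, 0.08, 0.4]],
])

```text
time_s: 23.95
ee_pos: [0.562, -0.2492, 0.1805]
eef_rot: [-3.141, -0.001, -0.326]
force: [-0.6, 0.5, 0.1]
grip_width: 0.0656
grip_force: 0.0
```

```bash
cat >> h.py <<'E'
def wstone(x,y):
    w=shot('wrist'); P=cloud(w); q=P[(w['z_map']>0)&(abs(P[...,2]-.058)<.008)&(abs(P[...,0]-x)<.05)&(abs(P[...,1]-y)<.05)]
    r=cv2.minAreaRect((q[:,:2]*1000).astype(np.float32)); print(len(q),r); return r
E
python3 - <<'E'
from h import *
r=wstone(.562,-.251); a=cw(.0675,0,0); x,y=np.array(r[0])/1000; yw=np.radians(r[2]-90)
path((x,y,.044,yw),(x,y,.22,yw),(*a[:2],.22,.175),(*a[:2],.052,.175))
E
```

```text
1482 ((563.1429443359375, -251.31358337402344), (33.25188064575195, 34.067718505859375), 70.72874450683594)
now [ 0.562  -0.2492  0.1804] [-3.1415e+00 -4.0000e-04 -3.2600e-01]
[0.007, 0.006, 0.546] [0.0, -0.0001, 0.0017] rows 3
[0.0, 0.0, -0.704] [0.0, 0.0, 0.0] rows 4
[-0.083, -0.931, 0.0] [0.0, 0.0, -0.0814] rows 5
[0.0, 0.0, 0.672] [0.0, 0.0, 0.0] rows 4
```

Emit:
play_rows([
  [[0.007, 0.006, 0.2, 0, 0, 0.0017, 0.4], [0.007, 0.006, 0.4, 0, 0, 0.0017, 0.4], [0.007, 0.006, 0.54, 0, 0, 0.0017, 0.4], [0.007, 0.006, 0.545, 0, 0, 0.0017, 0.4], [0.007, 0.006, 0.545, 0, 0, 0.0017, -1], [0.007, 0.006, 0.545, 0, 0, 0.0017, -1], [0.007, 0.006, 0.545, 0, 0, 0.0017, -1], [0.007, 0.006, 0.545, 0, 0, 0.0017, -1], [0.007, 0.006, 0.545, 0, 0, 0.0017, -1], [0.007, 0.006, 0.545, 0, 0, 0.0017, -1]],
])

```text
time_s: 25.0
ee_pos: [0.5628, -0.2527, 0.0451]
eef_rot: [-3.142, -0.002, -0.339]
force: [-1.4, 2.3, 6.8]
grip_width: 0.0335
grip_force: 30.0
```

Emit:
play_rows([
  [[0, 0, 0, 0, 0, 0, -1], [0, 0, 0, 0, 0, 0, -1], [0, 0, -0.2, 0, 0, 0, -1], [0, 0, -0.4, 0, 0, 0, -1], [0, 0, -0.6, 0, 0, 0, -1], [0, 0, -0.7, 0, 0, 0, -1], [0, 0, -0.7, 0, 0, 0, -1]],
])

```text
time_s: 25.7
ee_pos: [0.5633, -0.2532, 0.223]
eef_rot: [3.141, -0.006, -0.339]
force: [1.3, -0.9, -1.9]
grip_width: 0.0336
grip_force: 30.0
```

Emit:
play_rows([
  [[-0.083, -0.931, 0, 0, 0, -0.0814, -1], [-0.083, -0.931, 0, 0, 0, -0.0814, -1], [-0.083, -0.931, 0, 0, 0, -0.0814, -1], [-0.083, -0.931, 0, 0, 0, -0.0814, -1], [-0.083, -0.931, 0, 0, 0, -0.0814, -1], [-0.083, -0.931, 0, 0, 0, -0.0814, -1], [-0.083, -0.931, 0, 0, 0, -0.0814, -1], [-0.083, -0.931, 0, 0, 0, -0.0814, -1], [-0.083, -0.931, 0, 0, 0, -0.0814, -1]],
])

```text
time_s: 26.6
ee_pos: [0.6198, -0.0273, 0.2183]
eef_rot: [-3.141, 0.001, 0.171]
force: [-0.6, 0.7, -3.0]
grip_width: 0.0338
grip_force: 30.0
```

```bash
python3 - <<'E'
from h import *
a=cw(.0675,0,0);path((*a[:2],.052,.175)); print(get_obs()['grip_width'])
incase(); stones(load('scene'))
E
```

```text
now [ 0.6198 -0.0273  0.2183] [-3.1414e+00  8.0000e-04  1.7120e-01]
[0.005, -0.01, 0.665] [0.0, 0.0001, -0.0006] rows 4
0.033765173717868475
in scene 173 [116.7  -0.8] [34.9 34.6] 2.6 0.0636
[199. 216.] 538 foot [ 438.7 -235.1] [95.4 47.5] 63.4 top [ 438.6 -234.1] [36.4 38.4] 58.4 z 0.0577
```

Emit:
play_rows([
  [[0.005, -0.01, 0.15, 0, 0, -0.0006, -1], [0.005, -0.01, 0.3, 0, 0, -0.0006, -1], [0.005, -0.01, 0.42, 0, 0, -0.0006, -1], [0.005, -0.01, 0.5, 0, 0, -0.0006, -1], [0.005, -0.01, 0.57, 0, 0, -0.0006, -1], [0.005, -0.01, 0.62, 0, 0, -0.0006, -1], [0.005, -0.01, 0.65, 0, 0, -0.0006, -1], [0.005, -0.01, 0.665, 0, 0, -0.0006, -1], [0.005, -0.01, 0.673, 0, 0, -0.0006, -1], [0.005, -0.01, 0.673, 0, 0, -0.0006, -1]],
])

```text
time_s: 27.65
ee_pos: [0.6213, -0.0236, 0.0514]
eef_rot: [3.141, -0.001, 0.177]
force: [0.3, -0.5, -2.7]
grip_width: 0.0337
grip_force: 30.0
```

Emit:
play_rows([
  [[0, 0, 0, 0, 0, 0, -1], [0, 0, 0, 0, 0, 0, -1], [0, 0, 0, 0, 0, 0, 0.3], [0, 0, 0, 0, 0, 0, 0.3], [0, 0, 0, 0, 0, 0, 0.3], [0, 0, 0, 0, 0, 0, 0.3], [0, 0, -0.1, 0, 0, 0, 0.3], [0, 0, -0.3, 0, 0, 0, 0.3], [0, 0, -0.5, 0, 0, 0, 0.3], [0, 0, -0.67, 0, 0, 0, 0.3]],
])

```text
time_s: 28.65
ee_pos: [0.6209, -0.0235, 0.2211]
eef_rot: [3.141, -0.002, 0.177]
force: [0.0, 0.2, -0.5]
grip_width: 0.0613
grip_force: 0.0
```

Emit:
play_rows([
  [[0, 0, 0, 0, 0, 0, 0.3], [0, 0, 0, 0, 0, 0, 0.3]],
])

```text
time_s: 28.85
ee_pos: [0.621, -0.0236, 0.2187]
eef_rot: [3.141, -0.001, 0.177]
force: [0.2, -0.4, -0.4]
grip_width: 0.0611
grip_force: 0.0
```

```bash
python3 - <<'E'
from h import *
incase(); stones(load('scene'))
path((.4375,-.2343,.18,-.445))
E
```

```text
in scene 163 [67.8 -1.1] [34.5 36.8] 87.9 0.0637
in scene 175 [116.6  -0.5] [35.7 35. ] 1.6 0.0638
[199. 216.] 536 foot [ 438.8 -234. ] [92.8 47.2] 64.7 top [ 438.5 -234.5] [36.  36.6] 66.2 z 0.0574
now [ 0.6206 -0.0235  0.2172] [-3.1412e+00  1.1000e-03  1.7660e-01]
[-0.869, 0.702, 0.15] [0.0, 0.0002, 0.0989] rows 6
```

Emit:
play_rows([
  [[-0.869, 0.702, 0.15, 0, 0, 0.0989, 0.4], [-0.869, 0.702, 0.15, 0, 0, 0.0989, 0.4], [-0.869, 0.702, 0.15, 0, 0, 0.0989, 0.4], [-0.869, 0.702, 0.15, 0, 0, 0.0989, 0.4], [-0.869, 0.702, 0.15, 0, 0, 0.0989, 0.4], [-0.869, 0.702, 0.15, 0, 0, 0.0989, 0.4], [-0.869, 0.702, 0.15, 0, 0, 0.0989, 0.4], [-0.869, 0.702, 0.15, 0, 0, 0.0989, 0.4], [-0.869, 0.702, 0.15, 0, 0, 0.0989, 0.4], [-0.869, 0.702, 0.15, 0, 0, 0.0989, 0.4]],
])

```text
time_s: 29.9
ee_pos: [0.4384, -0.2337, 0.1804]
eef_rot: [-3.141, 0.001, -0.443]
force: [-0.8, -0.2, 0.6]
grip_width: 0.0659
grip_force: 0.0
```

```bash
python3 - <<'E'
from h import *
r=wstone(.437,-.234); a=cw(.019,0,0); x,y=np.array(r[0])/1000; yw=np.radians(r[2]-90)
path((x,y,.044,yw),(x,y,.23,yw),(*a[:2],.23,.175),(*a[:2],.052,.175))
E
```

```text
1445 ((438.25091552734375, -234.82154846191406), (34.077388763427734, 33.740013122558594), 64.0232925415039)
now [ 0.4384 -0.2337  0.1805] [-3.1415e+00  4.0000e-04 -4.4340e-01]
[0.002, 0.004, 0.546] [0.0, 0.0001, 0.0016] rows 3
[0.0, 0.0, -0.744] [0.0, 0.0, 0.0] rows 4
[0.13, -0.96, 0.0] [0.0, 0.0, -0.1] rows 5
[0.0, 0.0, 0.712] [0.0, 0.0, 0.0] rows 4
```

Emit:
play_rows([
  [[0.002, 0.004, 0.2, 0, 0, 0.001, 0.4], [0.002, 0.004, 0.4, 0, 0, 0.001, 0.4], [0.002, 0.004, 0.54, 0, 0, 0.001, 0.4], [0.002, 0.004, 0.545, 0, 0, 0.001, 0.4], [0.002, 0.004, 0.545, 0, 0, 0.001, -1], [0.002, 0.004, 0.545, 0, 0, 0.001, -1], [0.002, 0.004, 0.545, 0, 0, 0.001, -1], [0.002, 0.004, 0.545, 0, 0, 0.001, -1], [0.002, 0.004, 0.545, 0, 0, 0.001, -1], [0.002, 0.004, 0.545, 0, 0, 0.001, -1]],
])

```text
time_s: 30.95
ee_pos: [0.4384, -0.2358, 0.0455]
eef_rot: [3.141, -0.002, -0.451]
force: [-0.7, 1.2, 6.9]
grip_width: 0.0342
grip_force: 30.0
```

Emit:
play_rows([
  [[0, 0, 0, 0, 0, 0, -1], [0, 0, 0, 0, 0, 0, -1], [0, 0, -0.2, 0, 0, 0, -1], [0, 0, -0.4, 0, 0, 0, -1], [0, 0, -0.6, 0, 0, 0, -1], [0, 0, -0.74, 0, 0, 0, -1], [0, 0, -0.74, 0, 0, 0, -1]],
])

```text
time_s: 31.65
ee_pos: [0.4391, -0.2364, 0.2344]
eef_rot: [3.141, -0.008, -0.451]
force: [0.5, 0.6, -2.9]
grip_width: 0.0337
grip_force: 30.0
```

Emit:
play_rows([
  [[0.13, -0.96, 0, 0, 0, -0.1, -1], [0.13, -0.96, 0, 0, 0, -0.1, -1], [0.13, -0.96, 0, 0, 0, -0.1, -1], [0.13, -0.96, 0, 0, 0, -0.1, -1], [0.13, -0.96, 0, 0, 0, -0.1, -1], [0.13, -0.96, 0, 0, 0, -0.1, -1], [0.13, -0.96, 0, 0, 0, -0.1, -1], [0.13, -0.96, 0, 0, 0, -0.1, -1], [0.13, -0.96, 0, 0, 0, -0.1, -1], [0.13, -0.96, 0, 0, 0, -0.1, -1]],
])

```text
time_s: 32.65
ee_pos: [0.5715, -0.0347, 0.2295]
eef_rot: [3.142, -0.0, 0.176]
force: [-0.3, -0.1, -2.3]
grip_width: 0.0338
grip_force: 30.0
```

```bash
python3 - <<'E'
from h import *
a=cw(.019,0,0);path((*a[:2],.052,.175)); print(get_obs()['grip_width'])
incase()
E
```

```text
now [ 0.5715 -0.0347  0.2295] [ 3.1415e+00 -1.0000e-04  1.7570e-01]
[0.006, -0.005, 0.71] [0.0, 0.0, 0.0001] rows 4
0.033770523281992
in scene 164 [69.1 -1.4] [37.1 33.9] 3.0 0.0636
in scene 175 [117.5  -0.7] [34.4 36.2] 87.9 0.0638
```

Emit:
play_rows([
  [[0.004, -0.005, 0.15, 0, 0, 0, -1], [0.004, -0.005, 0.3, 0, 0, 0, -1], [0.004, -0.005, 0.42, 0, 0, 0, -1], [0.004, -0.005, 0.53, 0, 0, 0, -1], [0.004, -0.005, 0.61, 0, 0, 0, -1], [0.004, -0.005, 0.66, 0, 0, 0, -1], [0.004, -0.005, 0.69, 0, 0, 0, -1], [0.004, -0.005, 0.71, 0, 0, 0, -1], [0.004, -0.005, 0.715, 0, 0, 0, -1], [0.004, -0.005, 0.715, 0, 0, 0, -1]],
])

```text
time_s: 33.7
ee_pos: [0.573, -0.0324, 0.0515]
eef_rot: [3.141, -0.001, 0.177]
force: [0.0, -0.3, -1.5]
grip_width: 0.034
grip_force: 30.0
```

Emit:
play_rows([
  [[0, 0, 0, 0, 0, 0, -1], [0, 0, 0, 0, 0, 0, -1], [0, 0, 0, 0, 0, 0, 0.3], [0, 0, 0, 0, 0, 0, 0.3], [0, 0, 0, 0, 0, 0, 0.3], [0, 0, 0, 0, 0, 0, 0.3], [0, 0, -0.1, 0, 0, 0, 0.3], [0, 0, -0.3, 0, 0, 0, 0.3], [0, 0, -0.5, 0, 0, 0, 0.3], [0, 0, -0.7, 0, 0, 0, 0.3]],
])

```text
time_s: 34.7
ee_pos: [0.5722, -0.0323, 0.2277]
eef_rot: [-3.142, 0.0, 0.177]
force: [0.5, 0.4, 0.6]
grip_width: 0.0612
grip_force: 0.0
```

Emit:
play_rows([
  [[0, 0, 0, 0, 0, 0, 0], [0, 0, 0, 0, 0, 0, 0]],
])

```text
time_s: 34.9
ee_pos: [0.5727, -0.0324, 0.2263]
eef_rot: [3.141, -0.002, 0.177]
force: [-0.2, 0.2, -1.2]
grip_width: 0.049
grip_force: 0.0
```

```bash
python3 - <<'E'
from h import *
incase(); stones(load('scene'))
c=load('scene'); k=wc(cloud(c)); q=k[(c['z_map']>0)&(k[...,2]>.105)&(k[...,2]<.135)&(abs(k[...,0]+.1)<.03)&(abs(k[...,1]+.065)<.03)]
print('knob',len(q),np.round(np.percentile(q,[2,50,98],axis=0),4).tolist()if len(q) else '')
p=cw(-.1005,-.0645,.117)
path((*cw(-.04,-.05,0)[:2],.24,.96),(*p[:2],.2,1.746),(*p[:2],.117,1.746))
E
```

```text
in scene 152 [19.  -1.7] [36.6 34.1] 0.5 0.0638
in scene 164 [68. -1.] [37.4 34.5] 1.6 0.0633
in scene 174 [116.6  -1. ] [35.2 37.7] 87.3 0.0634
knob 79 [[-0.1064, -0.0632, 0.1087], [-0.0929, -0.0528, 0.1241], [-0.0887, -0.0413, 0.1311]]
now [ 0.5722 -0.0323  0.2249] [-3.1413e+00  9.0000e-04  1.7710e-01]
[-0.235, 0.203, -0.06] [-0.0001, 0.0001, -0.1246] rows 6
[-0.212, -0.13, 0.16] [0.0, 0.0, -0.1251] rows 6
[0.0, 0.0, 0.332] [0.0, 0.0, 0.0] rows 2
```

Emit:
play_rows([
  [[-0.235, 0.203, -0.06, 0, 0, -0.1246, 0], [-0.235, 0.203, -0.06, 0, 0, -0.1246, 0], [-0.235, 0.203, -0.06, 0, 0, -0.1246, 0], [-0.235, 0.203, -0.06, 0, 0, -0.1246, 0], [-0.235, 0.203, -0.06, 0, 0, -0.1246, 0], [-0.235, 0.203, -0.06, 0, 0, -0.1246, 0], [-0.235, 0.203, -0.06, 0, 0, -0.1246, 0], [-0.235, 0.203, -0.06, 0, 0, -0.1246, 0]],
])

```text
time_s: 35.75
ee_pos: [0.5234, -0.0926, 0.2395]
eef_rot: [-3.14, 0.001, 0.958]
force: [-0.0, -0.4, -0.1]
grip_width: 0.0469
grip_force: 0.0
```

Emit:
play_rows([
  [[-0.212, -0.13, 0.1, 0, 0, -0.1251, 0], [-0.212, -0.13, 0.1, 0, 0, -0.1251, 0], [-0.212, -0.13, 0.1, 0, 0, -0.1251, 0], [-0.212, -0.13, 0.1, 0, 0, -0.1251, 0], [-0.212, -0.13, 0.1, 0, 0, -0.1251, 0], [-0.212, -0.13, 0.1, 0, 0, -0.1251, 0], [-0.212, -0.13, 0.1, 0, 0, -0.1251, 0], [-0.212, -0.13, 0.1, 0, 0, -0.1251, 0], [-0.212, -0.13, 0.1, 0, 0, -0.1251, 0]],
])

```text
time_s: 36.65
ee_pos: [0.4666, -0.1174, 0.2155]
eef_rot: [-3.141, -0.0, 1.745]
force: [0.1, -0.5, -0.7]
grip_width: 0.0472
grip_force: 0.0
```

```bash
python3 - <<'E'
from h import *
p=cw(-.1005,-.0645,.117); path((*p[:2],.117,1.746))
c=shot('wrist','w3.png'); print(proj(c,p)); k=wc(cloud(c))
q=k[(c['z_map']>0)&(k[...,2]>.11)&(k[...,2]<.14)&(abs(k[...,0]+.1)<.03)&(abs(k[...,1]+.065)<.045)]
print('knob',len(q),np.round(np.percentile(q,[2,50,98],axis=0),4).tolist()if len(q) else '')
E
```

```text
now [ 0.4666 -0.1174  0.2155] [-3.1413e+00 -1.0000e-04  1.7446e+00]
[0.0, -0.001, 0.394] [0.0, 0.0, -0.0002] rows 2
[273.90506889 225.04083438]
knob 701 [[-0.108, -0.0612, 0.1141], [-0.0996, -0.0475, 0.1251], [-0.091, -0.0384, 0.1277]]
```

View pics/w3.png

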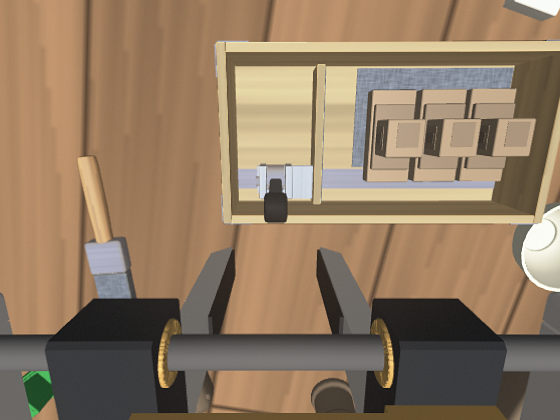

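The knob is at (275,207), at case y ≈ −50 mm with the lever at about 1.3 rad. The three plinths stand in a neat row. I'll grip the knob there.

Emit:
play_rows([
  [[0.058, 0.003, 0.1, 0, 0, 0, 0], [0.058, 0.003, 0.2, 0, 0, 0, 0], [0.058, 0.003, 0.3, 0, 0, 0, 0], [0.058, 0.003, 0.39, 0, 0, 0, 0], [0.058, 0.003, 0.39, 0, 0, 0, 0], [0.058, 0.003, 0.39, 0, 0, 0, -1], [0.058, 0.003, 0.39, 0, 0, 0, -1], [0.058, 0.003, 0.39, 0, 0, 0, -1], [0.058, 0.003, 0.39, 0, 0, 0, -1], [0.058, 0.003, 0.39, 0, 0, 0, -1]],
], grip_force=40)

```text
time_s: 37.7
ee_pos: [0.4651, -0.1032, 0.1189]
eef_rot: [3.141, 0.001, 1.746]
force: [-1.7, 0.3, 5.0]
grip_width: 0.0174
grip_force: 40.0
```

Emit:
play_rows([
  [[0, 0, 0, 0, 0, 0, -1], [0, 0.05, 0, 0, 0, 0, -1], [0, 0.1, 0, 0, 0, 0, -1], [0, 0.13, 0, 0, 0, 0, -1], [0, 0.16, 0, 0, 0, 0, -1], [0, 0.17, 0, 0, 0, 0, -1], [0, 0.18, 0, 0, 0, 0, -1]],
])

```text
time_s: 38.4
ee_pos: [0.5096, -0.0953, 0.1189]
eef_rot: [3.141, 0.001, 1.746]
force: [-1.1, -0.5, 7.3]
grip_width: 0.0179
grip_force: 40.0
```

```bash
python3 - <<'E'
from h import *
o=get_obs(); print(wc(o['ee_pos']),o['force'],o['grip_width']); incase()
E
```

```text
[-0.05394331 -0.05019759  0.11886411] [-1.08175071 -0.53671998  7.32404236] 0.017935948513752974
in scene 150 [20.2 -1.3] [34.3 37.6] 87.7 0.0637
in scene 164 [68.  -1.2] [36.  33.5] 1.9 0.0638
in scene 174 [116.2  -0.9] [35.7 34.3] 2.2 0.0635
```

Emit:
play_rows([
  [[0, 0.008, 0, 0, 0, 0, -1], [0, 0.016, 0, 0, 0, 0, -1], [0, 0.024, 0, 0, 0, 0, -1], [0, 0.032, 0, 0, 0, 0, -1], [0, 0.04, 0, 0, 0, 0, -1], [0, 0.048, 0, 0, 0, 0, -1], [0, 0.056, 0, 0, 0, 0, -1], [0, 0.06, 0, 0, 0, 0, -1]],
])

```text
time_s: 39.25
ee_pos: [0.5238, -0.0928, 0.1189]
eef_rot: [-3.141, 0.0, 1.746]
force: [-6.5, -2.5, 10.0]
grip_width: 0.0175
grip_force: 40.0
```

```bash
python3 - <<'E'
from h import *
o=get_obs(); print(wc(o['ee_pos']),o['force'],o['grip_width']); incase()
E
```

```text
[-0.03957744 -0.05022271  0.11885089] [-6.49756745 -2.51057068 10.00413853] 0.01754964524581469
in scene 153 [29.6 -1.3] [36.1 34.3] 0.6 0.0634
in scene 160 [74.5 -1.7] [33.3 37.5] 89.0 0.0638
in scene 173 [117.5  -1.3] [34.6 35.6] 89.8 0.0637
```

Emit:
play_rows([
  [[0, 0.004, 0, 0, 0, 0, -1], [0, 0.008, 0, 0, 0, 0, -1], [0, 0.008, 0, 0, 0, 0, -1]],
])

```text
time_s: 39.6
ee_pos: [0.5257, -0.0925, 0.1189]
eef_rot: [-3.141, 0.0, 1.746]
force: [-6.4, -0.8, 8.4]
grip_width: 0.0177
grip_force: 40.0
```

Emit:
play_rows([
  [[0, 0.003, 0, 0, 0, 0, -1], [0, 0.006, 0, 0, 0, 0, -1], [0, 0.006, 0, 0, 0, 0, -1]],
])

```text
time_s: 39.9
ee_pos: [0.5272, -0.0922, 0.1189]
eef_rot: [-3.141, 0.0, 1.746]
force: [-5.9, -2.0, 8.6]
grip_width: 0.0181
grip_force: 40.0
```

```bash
python3 - <<'E'
from h import *
o=get_obs(); print(wc(o['ee_pos']),o['force'],o['grip_width']); incase()
E
```

```text
[-0.03611953 -0.05022072  0.11886949] [-5.89508846 -1.96454269  8.64065277] 0.018065561959821532
in scene 157 [33.9 -1.8] [34.4 36.7] 89.5 0.0634
in scene 167 [77.6 -1.3] [34.2 36.9] 90.0 0.0636
in scene 167 [120.4  -1.4] [38.8 34. ] 2.2 0.0636
```

Emit:
play_rows([
  [[0, 0.003, 0, 0, 0, 0, -1], [0, 0.006, 0, 0, 0, 0, -1], [0, 0.006, 0, 0, 0, 0, -1]],
])

```text
time_s: 40.25
ee_pos: [0.5279, -0.0921, 0.1188]
eef_rot: [-3.139, 0.0, 1.746]
force: [-13.5, -2.5, 13.2]
grip_width: 0.0174
grip_force: 40.0
```

Emit:
play_rows([
  [[0, 0.003, 0, 0, 0, 0, -1], [0, 0.006, 0, 0, 0, 0, -1], [0, 0.006, 0, 0, 0, 0, -1]],
])

```text
time_s: 40.55
ee_pos: [0.5282, -0.0921, 0.1188]
eef_rot: [-3.136, -0.0, 1.746]
force: [-24.5, -4.8, 20.6]
grip_width: 0.0177
grip_force: 40.0
```

```bash
python3 - <<'E'
from h import *
p=lambda a:94.87*np.array([np.cos(.3217+a),np.sin(.3217+a)])
a0=1.30
prev=a0
for blk in (np.linspace(1.2,.55,9),np.linspace(.45,-.03,9)):
    print('blk')
    for a in blk: d=(p(a)-p(prev))/250; print([round(d[0],3),0,round(-d[1],3)])
    prev=blk[-1]
E
```

```text
blk
[np.float64(0.038), 0, np.float64(-0.0)]
[np.float64(0.069), 0, np.float64(0.003)]
[np.float64(0.099), 0, np.float64(0.008)]
[np.float64(0.129), 0, np.float64(0.016)]
[np.float64(0.158), 0, np.float64(0.026)]
[np.float64(0.186), 0, np.float64(0.038)]
[np.float64(0.213), 0, np.float64(0.053)]
[np.float64(0.239), 0, np.float64(0.07)]
[np.float64(0.264), 0, np.float64(0.089)]
blk
[np.float64(0.028), 0, np.float64(0.026)]
[np.float64(0.043), 0, np.float64(0.043)]
[np.float64(0.058), 0, np.float64(0.06)]
[np.float64(0.071), 0, np.float64(0.079)]
[np.float64(0.083), 0, np.float64(0.098)]
[np.float64(0.094), 0, np.float64(0.118)]
[np.float64(0.104), 0, np.float64(0.139)]
[np.float64(0.112), 0, np.float64(0.16)]
[np.float64(0.119), 0, np.float64(0.181)]
```

Emit:
play_rows([
  [[0, -0.008, 0, 0, 0, 0, -1], [0, -0.008, 0, 0, 0, 0, -1]],
])

```text
time_s: 40.75
ee_pos: [0.5277, -0.0922, 0.1189]
eef_rot: [-3.14, 0.0, 1.746]
force: [-9.0, -2.6, 10.4]
grip_width: 0.0176
grip_force: 40.0
```

Emit:
play_rows([
  [[0.038, 0, 0, 0, 0, 0, -1], [0.069, 0, 0.003, 0, 0, 0, -1], [0.099, 0, 0.008, 0, 0, 0, -1], [0.129, 0, 0.016, 0, 0, 0, -1], [0.158, 0, 0.026, 0, 0, 0, -1], [0.186, 0, 0.038, 0, 0, 0, -1], [0.213, 0, 0.053, 0, 0, 0, -1], [0.239, 0, 0.07, 0, 0, 0, -1], [0.264, 0, 0.089, 0, 0, 0, -1]],
], grip_force=50)

```text
time_s: 41.65
ee_pos: [0.5162, -0.0265, 0.0967]
eef_rot: [-3.14, -0.0, 1.746]
force: [-11.0, 1.5, 14.3]
grip_width: 0.0175
grip_force: 50.0
```

Emit:
play_rows([
  [[0.028, 0, 0.026, 0, 0, 0, -1], [0.043, 0, 0.043, 0, 0, 0, -1], [0.058, 0, 0.06, 0, 0, 0, -1], [0.071, 0, 0.079, 0, 0, 0, -1], [0.083, 0, 0.098, 0, 0, 0, -1], [0.094, 0, 0.118, 0, 0, 0, -1], [0.104, 0, 0.139, 0, 0, 0, -1], [0.112, 0, 0.16, 0, 0, 0, -1], [0.119, 0, 0.181, 0, 0, 0, -1], [0.119, 0, 0.181, 0, 0, 0, -1]],
])

```text
time_s: 42.65
ee_pos: [0.5108, 0.0036, 0.0504]
eef_rot: [-3.14, -0.002, 1.747]
force: [-8.4, 7.9, 7.2]
grip_width: 0.0176
grip_force: 50.0
```

```bash
python3 - <<'E'
from h import *
o=get_obs(); print(wc(o['ee_pos']),o['force'],o['grip_width']); incase()
E
```

```text
[-0.03558663  0.04698001  0.05043697] [-8.38252151  7.88327881  7.20018994] 0.01757010190168847
in scene 154 [34.4 -2. ] [34.4 36.5] 87.6 0.0636
in scene 166 [77.9 -1. ] [36.  34.1] 0.4 0.0634
in scene 165 [121.5  -1.3] [33.8 35.2] 89.8 0.0638
```

Emit:
play_rows([
  [[0, 0, 0, 0, 0, 0, -0.2], [0, 0, 0, 0, 0, 0, -0.2], [0, 0, 0, 0, 0, 0, -0.2], [0, 0, -0.1, 0, 0, 0, -0.2], [0, 0, -0.25, 0, 0, 0, -0.2], [0, 0, -0.4, 0, 0, 0, -0.2], [0, 0, -0.55, 0, 0, 0, -0.2], [0, 0, -0.7, 0, 0, 0, -0.2], [0, 0, -0.7, 0, 0, 0, -0.2], [0, 0, -0.7, 0, 0, 0, -0.2]],
])

```text
time_s: 43.7
ee_pos: [0.5118, 0.0024, 0.2259]
eef_rot: [3.141, 0.0, 1.746]
force: [0.7, -0.4, 0.1]
grip_width: 0.0376
grip_force: 0.0
```

```bash
python3 - <<'E'
from h import *
c=shot('wrist','w4.png'); k=wc(cloud(c)); ok=c['z_map']>0
q=k[ok&(k[...,2]>.045)&(k[...,2]<.09)&(abs(k[...,0]+.036)<.02)&(abs(k[...,1]-.045)<.02)]
print('knob',len(q),np.round(np.percentile(q,[2,50,98],axis=0),4).tolist())
print(proj(c,cw(-.0355,.045,.053)))
q=k[ok&(abs(k[...,2]-.043)<.004)&(abs(k[...,0])<.03)&(abs(k[...,1]-.03)<.03)]; print('plate',np.round(np.percentile(q,[2,50,98],axis=0),4).tolist())
incase(); path((.46,.15,.24,1.55),(.459,.3473,.2,1.342),(.459,.3473,.06,1.342))
E
```

```text
knob 504 [[-0.0431, 0.0261, 0.0499], [-0.0347, 0.0461, 0.0594], [-0.0262, 0.058, 0.0632]]
[273.71718443 204.82102808]
plate [[-0.0299, 0.0014, 0.0393], [0.0075, 0.0254, 0.0406], [0.0256, 0.058, 0.0462]]
in scene 43 [-34.8  43.9] [18.8 19.4] 1.1 0.0622
in scene 157 [33.6 -1.8] [34.2 35.3] 87.7 0.0636
in scene 165 [78.  -1.7] [35.7 34. ] 2.4 0.0638
in scene 165 [121.6  -0.9] [34.7 34.6] 0.6 0.0635
now [0.5112 0.0024 0.2244] [-3.1397e+00 -4.0000e-04  1.7460e+00]
[0.617, -0.099, -0.062] [-0.0003, 0.0, 0.0312] rows 4
[0.789, -0.02, 0.16] [0.0, 0.0, 0.0331] rows 5
[0.0, 0.0, 0.56] [0.0, 0.0, 0.0] rows 3
```

View pics/w4.png

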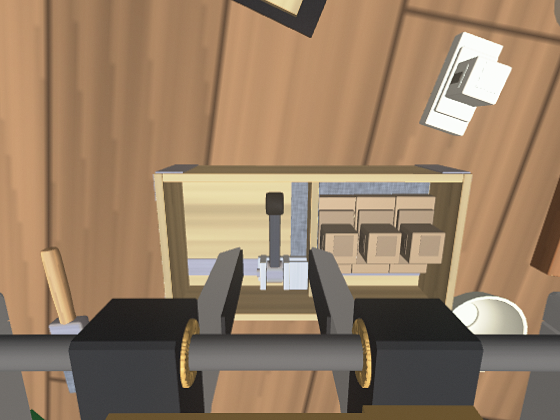

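The lever is fully down, with the knob at (274,204), and the follower is snug against the three plinths. Now I'll fetch the lid.

Emit:
play_rows([
  [[0.617, -0.099, -0.062, 0, 0, 0.0312, 0.1], [0.617, -0.099, -0.062, 0, 0, 0.0312, 0.1], [0.617, -0.099, -0.062, 0, 0, 0.0312, 0.1], [0.617, -0.099, -0.062, 0, 0, 0.0312, 0.1], [0.617, -0.099, -0.062, 0, 0, 0.0312, 0.1], [0.617, -0.099, -0.062, 0, 0, 0.0312, 0.1]],
])

```text
time_s: 44.4
ee_pos: [0.4605, 0.1493, 0.2404]
eef_rot: [-3.14, 0.001, 1.55]
force: [1.0, 1.3, 0.6]
grip_width: 0.0519
grip_force: 0.0
```

Emit:
play_rows([
  [[0.789, -0.02, 0.16, 0, 0, 0.0331, 0.1], [0.789, -0.02, 0.16, 0, 0, 0.0331, 0.1], [0.789, -0.02, 0.16, 0, 0, 0.0331, 0.1], [0.789, -0.02, 0.16, 0, 0, 0.0331, 0.1], [0.789, -0.02, 0.16, 0, 0, 0.0331, 0.1], [0.789, -0.02, 0.16, 0, 0, 0.0331, 0.1], [0.789, -0.02, 0.16, 0, 0, 0.0331, 0.1], [0.789, -0.02, 0.16, 0, 0, 0.0331, 0.1]],
])

```text
time_s: 45.2
ee_pos: [0.4602, 0.3457, 0.2017]
eef_rot: [3.141, -0.0, 1.34]
force: [0.3, 0.4, 0.0]
grip_width: 0.0519
grip_force: 0.0
```

```bash
python3 - <<'E'
from h import *
path((.4589,.3475,.047,1.342)); c=shot('wrist'); P=cloud(c)
q=P[(c['z_map']>0)&(abs(P[...,2]-.053)<.008)&(abs(P[...,0]-.459)<.09)&(abs(P[...,1]-.347)<.09)]; print(len(q),cv2.minAreaRect((q[:,:2]*1000).astype(np.float32)),get_obs()['grip_width'])
E
```

```text
now [0.4602 0.3457 0.2017] [ 3.1411e+00 -3.0000e-04  1.3400e+00]
[0.005, -0.007, 0.619] [0.0001, 0.0, -0.0003] rows 4
2365 ((459.9562683105469, 348.33941650390625), (122.42649841308594, 17.913408279418945), 76.9655990600586) 0.05153353036654885
```

Emit:
play_rows([
  [[0.005, -0.006, 0.2, 0, 0, -0.0004, 0.1], [0.005, -0.006, 0.4, 0, 0, -0.0004, 0.1], [0.005, -0.006, 0.55, 0, 0, -0.0004, 0.1], [0.005, -0.006, 0.617, 0, 0, -0.0004, 0.1], [0.005, -0.006, 0.617, 0, 0, -0.0004, -1], [0.005, -0.006, 0.617, 0, 0, -0.0004, -1], [0.005, -0.006, 0.617, 0, 0, -0.0004, -1], [0.005, -0.006, 0.617, 0, 0, -0.0004, -1], [0.005, -0.006, 0.617, 0, 0, -0.0004, -1], [0.005, -0.006, 0.617, 0, 0, -0.0004, -1]],
], grip_force=40)

```text
time_s: 46.25
ee_pos: [0.4588, 0.3491, 0.0481]
eef_rot: [3.14, -0.001, 1.345]
force: [-1.9, -1.8, 7.0]
grip_width: 0.0175
grip_force: 40.0
```

Emit:
play_rows([
  [[0, 0, 0, 0, 0, 0, -1], [0, 0, 0, 0, 0, 0, -1], [0, 0, -0.1, 0, 0, 0, -1], [0, 0, -0.25, 0, 0, 0, -1], [0, 0, -0.4, 0, 0, 0, -1], [0, 0, -0.55, 0, 0, 0, -1], [0, 0, -0.6, 0, 0, 0, -1], [0, 0, -0.6, 0, 0, 0, -1], [0, 0, -0.6, 0, 0, 0, -1]],
])

```text
time_s: 47.15
ee_pos: [0.4577, 0.3486, 0.1949]
eef_rot: [-3.14, 0.002, 1.345]
force: [-0.3, -0.5, -4.1]
grip_width: 0.018
grip_force: 40.0
```

```bash
python3 - <<'E'
from h import *
path((.5,.167,.21,.75),(.5544,-.0349,.19,.1745),(.5544,-.0349,.1057,.1745))
E
```

```text
now [0.4577 0.3486 0.1949] [-3.1397e+00  2.0000e-03  1.3447e+00]
[-0.67, 0.328, -0.06] [-0.0002, 0.0004, 0.0946] rows 4
[-0.392, 0.739, 0.08] [0.0, 0.0, 0.0916] rows 5
[0.0, 0.0, 0.337] [0.0, 0.0, 0.0] rows 2
```

Emit:
play_rows([
  [[-0.67, 0.328, -0.06, 0, 0, 0.0946, -1], [-0.67, 0.328, -0.06, 0, 0, 0.0946, -1], [-0.67, 0.328, -0.06, 0, 0, 0.0946, -1], [-0.67, 0.328, -0.06, 0, 0, 0.0946, -1], [-0.67, 0.328, -0.06, 0, 0, 0.0946, -1], [-0.67, 0.328, -0.06, 0, 0, 0.0946, -1], [-0.67, 0.328, -0.06, 0, 0, 0.0946, -1]],
])

```text
time_s: 47.85
ee_pos: [0.5001, 0.1679, 0.2106]
eef_rot: [-3.14, 0.002, 0.752]
force: [0.5, 0.9, -2.6]
grip_width: 0.0178
grip_force: 40.0
```

Emit:
play_rows([
  [[-0.39, 0.739, 0.08, 0, 0, 0.0916, -1], [-0.39, 0.739, 0.08, 0, 0, 0.0916, -1], [-0.39, 0.739, 0.08, 0, 0, 0.0916, -1], [-0.39, 0.739, 0.08, 0, 0, 0.0916, -1], [-0.39, 0.739, 0.08, 0, 0, 0.0916, -1], [-0.39, 0.739, 0.08, 0, 0, 0.0916, -1], [-0.39, 0.739, 0.08, 0, 0, 0.0916, -1], [-0.39, 0.739, 0.08, 0, 0, 0.0916, -1], [-0.39, 0.739, 0.08, 0, 0, 0.0916, -1]],
])

```text
time_s: 48.75
ee_pos: [0.5552, -0.0329, 0.1921]
eef_rot: [-3.142, -0.0, 0.177]
force: [0.1, -0.3, -2.9]
grip_width: 0.0176
grip_force: 40.0
```

```bash
python3 - <<'E'
from h import *
path((.5555,-.035,.125,.1745),(.5555,-.035,.1067,.1745))
c=shot('scene');k=wc(cloud(c)); q=k[(c['z_map']>0)&(abs(k[...,2]-.165)<.01)&(abs(k[...,0])<.19)&(abs(k[...,1])<.11)]
print(cv2.minAreaRect((q[:,:2]*1000).astype(np.float32)),np.median(q[:,2]))
E
```

```text
now [ 0.5552 -0.0329  0.1921] [-3.1416e+00 -3.0000e-04  1.7710e-01]
[0.0, 0.008, 0.269] [0.0, 0.0, 0.0004] rows 2
[0.0, 0.0, 0.073] [0.0, 0.0, 0.0] rows 1
((3.3026580810546875, 1.4084396362304688), (298.4951477050781, 156.6274871826172), 0.12726306915283203) 0.1647141490220922
```

Emit:
play_rows([
  [[-0.004, 0.006, 0.12, 0, 0, 0.0004, -1], [-0.004, 0.006, 0.22, 0, 0, 0.0004, -1], [-0.004, 0.006, 0.27, 0, 0, 0.0004, -1], [-0.004, 0.006, 0.29, 0, 0, 0.0004, -1], [-0.004, 0.006, 0.31, 0, 0, 0.0004, -1], [-0.004, 0.006, 0.325, 0, 0, 0.0004, -1], [-0.004, 0.006, 0.335, 0, 0, 0.0004, -1], [-0.004, 0.006, 0.34, 0, 0, 0.0004, -1], [-0.004, 0.006, 0.34, 0, 0, 0.0004, -1]],
])

```text
time_s: 49.7
ee_pos: [0.5547, -0.036, 0.1073]
eef_rot: [3.141, -0.001, 0.172]
force: [0.7, 0.3, -3.3]
grip_width: 0.0179
grip_force: 40.0
```

```bash
python3 - <<'E'
from h import *
o=get_obs(); print(wc(o['ee_pos']),o['ee_pos'],o['force'],o['moment'])
E
```

```text
[0.00082104 0.00036418 0.10726459] [ 0.55474509 -0.03599844  0.10726459] [ 0.65924675  0.30362555 -3.29569955] [ 0.01879584 -0.0406653   0.02720198]
```

Almost seated: full weight is still on the gripper with about 1 mm to go. I'll lower the last bit, release and retreat.

Emit:
play_rows([
  [[0, 0, 0.004, 0, 0, 0, -1], [0, 0, 0.004, 0, 0, 0, -1], [0, 0, 0.004, 0, 0, 0, 0.1], [0, 0, 0.004, 0, 0, 0, 0.1], [0, 0, 0.004, 0, 0, 0, 0.1], [0, 0, 0.004, 0, 0, 0, 0.1], [0, 0, 0.004, 0, 0, 0, 0.1], [0, 0, -0.1, 0, 0, 0, 0.1], [0, 0, -0.25, 0, 0, 0, 0.1], [0, 0, -0.4, 0, 0, 0, 0.1]],
])

```text
time_s: 50.7
ee_pos: [0.5543, -0.036, 0.208]
eef_rot: [-3.141, 0.001, 0.172]
force: [0.0, 0.4, 0.2]
grip_width: 0.0516
grip_force: 0.0
```

Emit:
play_rows([
  [[-0.5, 0, -0.2, 0, 0, 0, 0.1], [-0.5, 0, -0.2, 0, 0, 0, 0.1], [-0.5, 0, -0.2, 0, 0, 0, 0.1], [-0.5, 0, -0.2, 0, 0, 0, 0.1], [-0.5, 0, -0.2, 0, 0, 0, 0.1]],
])

```text
time_s: 51.2
ee_pos: [0.4316, -0.0575, 0.2574]
eef_rot: [3.141, -0.001, 0.172]
force: [1.0, -0.7, -0.4]
grip_width: 0.0516
grip_force: 0.0
```

```bash
python3 - <<'E'
from h import *
c=shot('scene');k=wc(cloud(c)); q=k[(c['z_map']>0)&(abs(k[...,2]-.08)<.005)&(abs(k[...,0])<.19)&(abs(k[...,1])<.11)]
print(cv2.minAreaRect((q[:,:2]*1000).astype(np.float32)),np.median(q[:,2]))
A=np.c_[q[:,:2],np.ones(len(q))]; print(np.linalg.lstsq(A,q[:,2],rcond=None)[0])
cv2.imwrite('pics/s9.png',cv2.resize(c['frame'][150:330,170:370][:,:,::-1],None,fx=3,fy=3,interpolation=cv2.INTER_CUBIC))
E
```

```text
((-0.6269989013671875, -1.664459228515625), (156.44198608398438, 306.1103210449219), 89.7255630493164) 0.07978058153994189
[-0.00046333 -0.00078417  0.0797722 ]
```

View pics/s9.png

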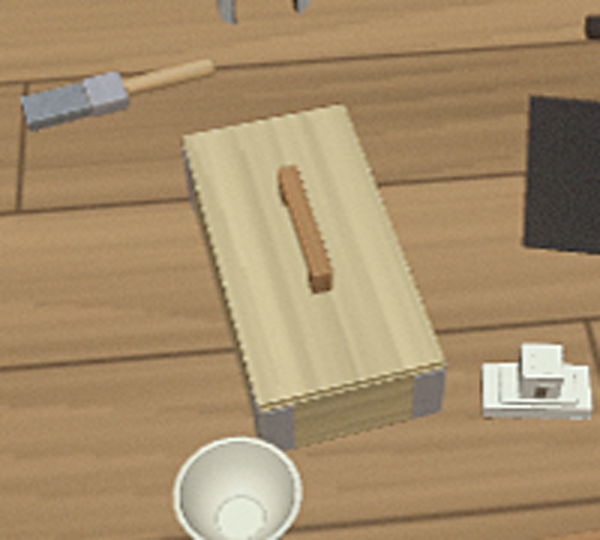

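The lid is seated flat: top at 80 mm, level, centred within 2 mm. Handing in.

```bash
python3 -c "
from station import workorder
print(workorder.hand_in())"
```

```text
the job is handed in; nothing more can be done
None
```

I packed all three sandstone plinths upright and snug in the case, locked the follower with the lever down, seated the lid and handed the job in after about 51 s of robot time; the hand-in gave no verdict.

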